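# Read a batch of iron shot in the susceptibility meter

### The arm

A 6-joint arm with a two-finger parallel gripper is mounted at the origin on the work surface. World frame = base frame: x ahead of the robot, y to its left, z up, the work surface at z = 0. Lengths are in m, angles in rad, forces in N, time in s.
With the tool pointing down it reaches from about 0.35 to 0.8 m from the base axis. Payload 7.3 kg.
Tool frame: the origin (TCP) lies midway between the tips of the shut fingers; the grasp point (between the pads) lies bot.hold_point_z behind it (bot.hold_point_z is the distance from the TCP to the grasp point, in m); z points along the fingers, y is the line along which they close (so a half turn about z gives the same grasp; the last joint's range is limited). The gripper opens to 85 mm and grips with 20 to 120 N. Pads are 22 mm wide; open, the fingers measure 114 mm over their backs; the gripper's body (76 mm by 85 mm) begins 54 mm behind the grasp point. The pads swing forward as they close: fully open they stand 13 mm farther back than shut.
Start: joints at [-1.386, 0.342, 1.524, -0, 1.275, -0.146], TCP at [0.171, -0.497, 0.231] pointing down, gripper open.
Joint ranges: [-2.53, 2.53], [-0.77, 2.02], [0.04, 2.7], [-1, 4.14], [0.28, 2.66], [-3.11, 3.11]. Speed limits (rad/s): [2.57, 2.57, 3.14, 3.14, 3.14, 3.14].

### API

Orientations are given as a unit quaternion [w, x, y, z].
In Python, from station import bot, imaging, workorder gives the robot as it stands.
- The arm moves only by the tool arm_command, never from a script. Its argument "targets" is a list of rows, each an object with "travel": the shift along the tool's x, y, z in m, a list of three; "yaw": the turn about the tool's z in degrees; "jaw": the closure, from 0 (fully open) to 1 (shut). In form: [{"travel": [tx, ty, tz], "yaw": yaw, "jaw": jaw}, ...]. A call has exactly 10 rows; each row shifts and turns the commanded pose from where the row before left it, along the tool's axes as they then stand; what a row does not reach is not made up. A row lasts 1/10 s, in which the tool goes at most 50 mm and 8.59 degrees, less where a joint would pass 70% of its speed; a pose out of reach is approached as far as the arm can. A call is refused whole if a number of a shift passes 0.05 or a number of a turn 8.59, either way. A call with a gripper value outside its range is refused whole. The fingers move at their own pace and stop on an object; "squeeze" is the grip in N (left out, the last holds). Time passes only in rows, so rows that do not move let the fingers close, or fill a call up. It gives the time, the measured TCP pose, the force, the opening and the grip force at its end, in the units of the state.
- bot.get_state(): the state, without advancing time (a new reading comes with each control period).
- imaging.grab_frame(name): name is "side" or "top"; returns a dict with "pixels" (400x640x3 uint8, red, green, blue), "intrinsics" (3x3 intrinsics, pixels), "distortion" ([k1, k2, p1, p2, k3] as OpenCV has them; the pictures are not rectified), "rvec" (rotation vector, rad) and "tvec" (3), from world to camera coordinates, as OpenCV has them. Camera axes: x right, y down, z forward; pixel columns grow to the right and rows downward; lengths in m; the calibration is good to about 2 mm. A picture is of the moment at which its call begins. There is no depth.
- workorder.close_job(): hands the job in; it is judged then, once.
The state is a dict: "time": time; "q": joint angles; "dq": joint speeds; "joint_efforts": joint torques, N m; "ee_pos": TCP position; "tool_rot": TCP orientation; "wrist_force": force on the tool from outside, world axes, zero at the start; "moment": the same for the moment, N m; "gripper_width": finger opening in m; "gripper_force": force on a finger pad.
Only numpy, scipy, OpenCV 4.12 (cv2) and the standard library are available. Lean on these libraries where they do the work, as an engineer would, in place of code of your own. Each camera call takes 0.05 s, during which the arm holds its last target. There are 200 camera calls.

### The job

Pour all six iron balls from the spouted cup into the white sample basket where it stands on the table, and set the cup back down upright on the table. Then pick up the basket by its blue grip, lower it upright through the slot in the top of the grey meter until its rim is below the meter's top while its bottom still hangs clear of the chamber floor, and finish while holding it still there, not pressed hard against the slot. Spill nothing and leave the other things on the table where they are.

Things in the scene. Friction and masses are not known exactly. Their poses are not given: they have to be found in the camera images.
- cup_mid (a point): Aluminium spouted cup, loose, 110 g empty, 45 mm tall (cheeks of the spout about 60). Point: 22.5 mm above the underside, over the middle of the 58 x 44 mm foot. z up, +x to the black handle, -x to the spout, which faces roughly towards the robot. Walls 3 mm.
- cup_lip (a point): Middle of the cup's spout lip, 44 mm wide, at x -69, z +22.5 mm from cup_mid. The front wall is a straight ramp down from it to the foot's front edge at x -29 mm, with cheeks on both sides. The cup pours over this lip; the ramp is level when the cup is tipped forward 48 degrees, and the balls roll out by about 70 degrees.
- cup_grip (a point): Good place to grip the cup's handle, at x +65, z +13.5 mm from cup_mid: a level black bar 10 mm wide (y) and 16 mm tall, from x +28 to +106 mm. Same axes as cup_mid.
- basket_mid (a point): White open-topped sample basket, loose, 120 g empty: box 80 mm (x) by 52 mm (y) outside, 45 mm tall, walls 3 mm, under a fixed arched handle in its x-z plane (5 mm posts at the ends x = +-37.5 mm, 8 mm thick bar on top), 115 mm tall in all. Point: on its axis, 57.5 mm above the underside. z up.
- basket_grip (a point): Centre of the basket's blue grip block in the middle of the bar, 46.5 mm above basket_mid: 10 mm thick (y), 44 mm long (x), 22 mm tall. Open gap between rim and block 48 mm high, 70 mm long between the posts.
- meter_slot (a point): Centre of the slot's mouth, level with the flat top of the grey meter (fixed, 220 x 220 mm, 120 mm tall, orange outline round the slot). The slot is 82 mm (x) by 54 mm (y), 1 mm more than the basket on each side, with a 3 mm chamfer, through a 12 mm plate. Below it is an open chamber whose floor is 100 mm below this point. z up.
- cup: The spouted cup as a body; origin under the middle of its foot, axes as cup_mid.
- basket: The basket as a body; origin under its middle, axes as basket_mid.
- meter: The meter as a body; origin on the table under the slot's centre, axes as meter_slot.
- shot0_center (a point): Rust-brown iron ball, 18 mm across, 22 g; the point is its centre. The six balls start in the cup.
- shot1_center (a point): Rust-brown iron ball, 18 mm across, 22 g; the point is its centre. The six balls start in the cup.
- shot2_center (a point): Rust-brown iron ball, 18 mm across, 22 g; the point is its centre. The six balls start in the cup.
- shot3_center (a point): Rust-brown iron ball, 18 mm across, 22 g; the point is its centre. The six balls start in the cup.
- shot4_center (a point): Rust-brown iron ball, 18 mm across, 22 g; the point is its centre. The six balls start in the cup.
- shot5_center (a point): Rust-brown iron ball, 18 mm across, 22 g; the point is its centre. The six balls start in the cup.
- tape: Bystander: yellow tape measure, 62 x 34 mm, 58 mm tall with a tongue of blade, origin under its middle. Leave it where it is.
- jar: Bystander: small sample jar, 52 mm across, 75 mm tall, white cap, origin under its middle. Leave it where it is.
- pen_red: Bystander: red pen, 140 mm long, 10 mm thick, lying along its x. Leave it where it is.
- pen_black: Bystander: black pen, 140 mm long, 10 mm thick, lying along its x. Leave it where it is.
- brush: Bystander: brush, hand brush lying along its x, under 30 mm tall. Leave it where it is.
- scalebar: Bystander: black and white scale bar, 120 x 30 x 8 mm. Leave it where it is.
Not all that is in view belongs to the job. There is more than one size of the cup; the job needs the larger.

How it is judged:
By the outcome, as a careful person would: the job done as asked, in the order asked, and still so for the second after the job is handed in, while the arm keeps its last pose, push and grip.
It also fails if it takes over 72 s, if anything falls off the work surface, if the arm or the gripper's body presses on something with over 40 N, if the wrist force passes 120 N, or if a joint passes its speed limit or range.

## Working session

There is one attempt and no reset: what is moved stays moved. The work goes in short steps, Python scripts to look and compute and a tool call to move; the robot and the scene stay as the last step left them, time stands still between calls to the robot, and variables do not carry over. Pictures are saved under pics/ and viewed, at most 10 in all, crops included, and the job is handed in when it is done.

Besides the shell and the picture viewer there is one more tool, called after "Emit:" as name(argument=value, ...) on one line, values as JSON. arm_command: Moves the arm, as the interface text tells. Its arguments: {"type":"object","properties":{"targets":{"type":"array","items":{"type":"object","properties":{"travel":{"type":"array","items":{"type":"number"}},"yaw":{"type":"number"},"jaw":{"type":"number"}}}},"squeeze":{"type":"number"}},"required":["targets"]}

```bash
ls; mkdir -p pics
python3 - <<'E'
from station import bot, imaging, workorder
import cv2
print(bot.get_state(), bot.hold_point_z)
for n in("side","top"):
    f=imaging.grab_frame(n); cv2.imwrite(f"pics/{n}0.png",f["pixels"][:,:,::-1])
    R=cv2.Rodrigues(f["rvec"])[0]; print(n,f["intrinsics"],f["distortion"],(-R.T@f["tvec"].ravel()),R)
E
```

```text
pics
{'time': 0.0, 'q': array([-1.38600158e+00,  3.42683964e-01,  1.52503668e+00, -2.93383953e-05,
        1.27535545e+00, -1.45992687e-01]), 'dq': array([ 0.00080517, -0.00160091, -0.0011726 ,  0.00048663,  0.00177843,
       -0.00150305]), 'joint_efforts': array([-2.89286900e-04, -4.33680797e+01, -2.46007311e+01, -1.63364930e-04,
        8.04059382e-03,  1.55425096e-05]), 'ee_pos': array([ 0.17045601, -0.49613723,  0.23063919]), 'tool_rot': array([-7.41311824e-04,  9.86352634e-01,  1.64644865e-01, -2.84171243e-05]), 'wrist_force': array([-0.15007537,  0.31941737,  0.20472541]), 'moment': array([ 0.03566377, -0.00074309, -0.02866638]), 'gripper_force': 0.0, 'gripper_width': 0.0855066543184286} 0.0187
side [[496.08545184   0.         319.29183477]
 [  0.         496.08545184 194.60231512]
 [  0.           0.           1.        ]] [-0.12055937  0.          0.          0.          0.        ] [0.48048646 1.028436   0.87974469] [[-9.96396062e-01 -8.48208045e-02 -5.64930921e-04]
 [-5.19646936e-02  6.15669886e-01 -7.86288918e-01]
 [ 6.70414695e-02 -7.83425825e-01 -6.17858737e-01]]
top [[366.56033749   0.         327.97143101]
 [  0.         366.56033749 204.08352787]
 [  0.           0.           1.        ]] [-0.06312171  0.          0.          0.          0.        ] [0.48401714 0.09323428 0.93898828] [[-0.00429396 -0.99998892 -0.00192977]
 [-0.99740622  0.00442151 -0.07184213]
 [ 0.07184987  0.00161628 -0.99741415]]
```

View pics/side0.png

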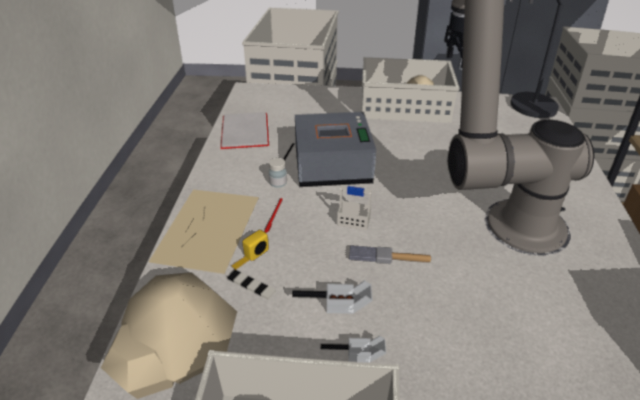

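View pics/top0.png

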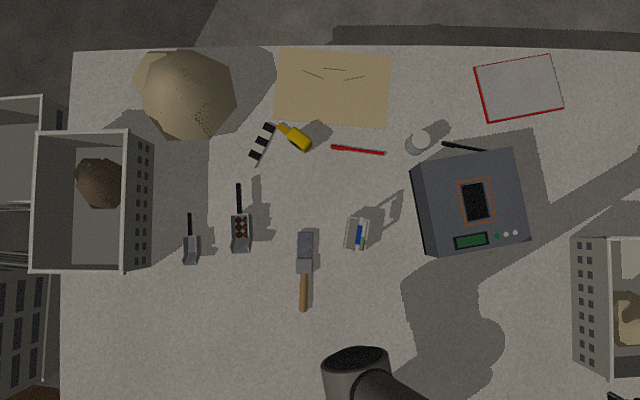

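Side: large cup at about (340,297) with its handle end at (293,294), basket at (354,208), meter slot at (334,132). Top: cup at (241,230) with its handle end at (239,184), basket at (357,234), slot at (475,202). I'll crop these for precise pixels.

```bash
cat > h.py <<'E'
from station import bot, imaging, workorder
import cv2, numpy as np
def grab(n): return imaging.grab_frame(n)
def ray(f,px):
    u=cv2.undistortPoints(np.array([[px]],float),f["intrinsics"],np.array(f["distortion"]))[0,0]
    R=cv2.Rodrigues(f["rvec"])[0]; return -R.T@f["tvec"].ravel(), R.T@np.array([u[0],u[1],1])
def atz(f,px,z):
    c,d=ray(f,px); return c+d*(z-c[2])/d[2]
def tri(fs,pxs):
    A=np.zeros((3,3));b=np.zeros(3)
    for f,p in zip(fs,pxs):
        c,d=ray(f,p); d=d/np.linalg.norm(d); M=np.eye(3)-np.outer(d,d); A+=M;b+=M@c
    return np.linalg.solve(A,b)
def proj(f,P): return cv2.projectPoints(np.array(P,float).reshape(-1,1,3),f["rvec"],f["tvec"],f["intrinsics"],np.array(f["distortion"]))[0][:,0]
def tile(f,x,y,w,h,s):
    t=cv2.resize(np.ascontiguousarray(f["pixels"][y:y+h,x:x+w,::-1]),None,fx=s,fy=s,interpolation=cv2.INTER_CUBIC)
    for k in range(0,w,10): cv2.line(t,(k*s,0),(k*s,6 if k%50 else 12),(0,0,255),1); 
    for k in range(0,h,10): cv2.line(t,(0,k*s),(6,k*s),(0,0,255),1)
    cv2.putText(t,f"{x},{y}",(10,20),0,.5,(0,0,255),1); return t
E
python3 - <<'E'
from h import *
s=grab("side");t=grab("top")
a=np.hstack([tile(t,205,175,66,75,4),tile(t,325,195,66,75,4),tile(t,440,165,66,75,4)])
b=np.hstack([tile(s,285,270,100,75,4),tile(s,325,180,50,75,4),tile(s,310,100,48,75,4)])
cv2.imwrite("pics/c1.png",np.vstack([a,b[:, :792]]));
E
```

```text
(no output)
```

View pics/c1.png

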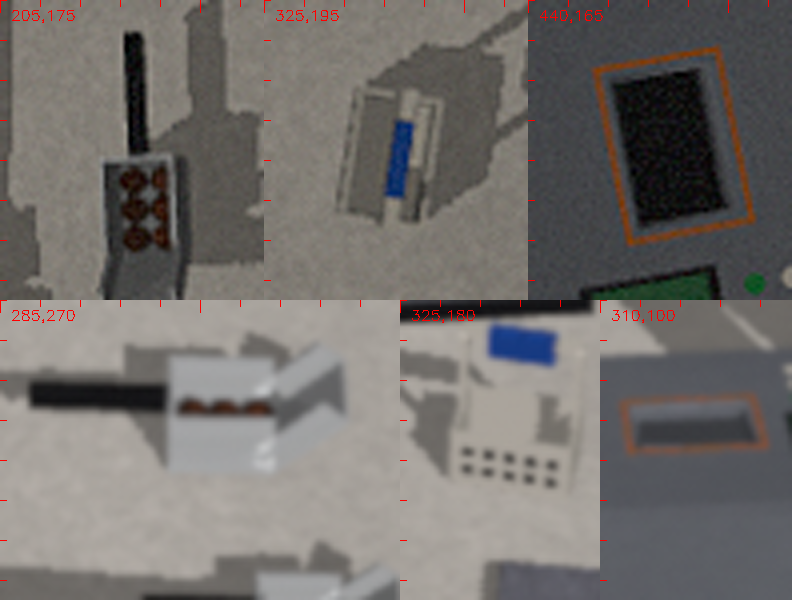

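Run:
```python
from h import *
np.set_printoptions(precision=4,suppress=True)
s=grab("side");t=grab("top")
e=atz(t,(238.4,183.3),.044);b=atz(t,(239.5,213.5),.044);print("handle",e,b,np.linalg.norm(e-b))
d=(e-b);print("cup x dir deg",np.degrees(np.arctan2(d[1],d[0])))
for p in ((231.5,214.5),(248,213.7)): print("cup back rim",atz(t,p,.045))
print("handle side", atz(s,(292.5,367/4+270-67.5*1+0),.044), proj(s,[e,b]))
u=atz(t,(360.25,225.25),.115);l=atz(t,(357.75,244.4),.115);print("block",u,l,np.linalg.norm(u-l),(u+l)/2,np.degrees(np.arctan2(*(u-l)[1::-1])))
print(proj(s,[(u+l)/2]), proj(t,[(u+l)/2]))
T=[(456.5,182.25),(487.5,177),(496.5,220.25),(465.5,225.75)];S=[(352,136.5),(317.5,138.5),(315.5,125),(349.25,123.5)]
for nm,f,Q in(("t",t,T),("s",s,S)):
    P=np.array([atz(f,p,.12) for p in Q]);print(nm,P,P.mean(0),np.linalg.norm(P-np.roll(P,-1,0),axis=1))
```

```text
handle [0.6009 0.3156 0.044 ] [0.5263 0.3119 0.044 ] 0.07472538233026049
cup x dir deg 2.8784309573091127
cup back rim [0.5239 0.3314 0.045 ]
cup back rim [0.5257 0.2906 0.045 ]
handle side [0.5996 0.3241 0.044 ] [[292.3691 291.2472]
 [326.4263 292.172 ]]
block [0.4954 0.0223 0.115 ] [0.4526 0.0283 0.115 ] 0.04321392872816249 [0.474  0.0253 0.115 ] -8.000732735337206
[[355.5407 188.3147]] [[359.0034 234.8108]]
t [[ 0.5913 -0.197   0.12  ]
 [ 0.6033 -0.2693  0.12  ]
 [ 0.5047 -0.2865  0.12  ]
 [ 0.4928 -0.2146  0.12  ]] [ 0.548  -0.2418  0.12  ] [0.0733 0.1001 0.0729 0.1001]
s [[ 0.491  -0.2165  0.12  ]
 [ 0.5904 -0.1969  0.12  ]
 [ 0.6033 -0.2736  0.12  ]
 [ 0.5018 -0.2914  0.12  ]] [ 0.5466 -0.2446  0.12  ] [0.1013 0.0778 0.103  0.0756]
```

The positions agree with the given sizes: the block reads 43 mm, the handle 75 mm visible, and both views put the slot in the same place. I'm moving above the cup handle.

Emit:
arm_command(targets=[{"travel":[0,0,0],"yaw":8,"jaw":0.2},{"travel":[0,0,0],"yaw":8,"jaw":0.2},{"travel":[0.025,-0.0425,0],"yaw":0,"jaw":0.2},{"travel":[0.025,-0.0425,0],"yaw":0,"jaw":0.2},{"travel":[0.025,-0.0425,0],"yaw":0,"jaw":0.2},{"travel":[0.025,-0.0425,0],"yaw":0,"jaw":0.2},{"travel":[0.025,-0.0425,0],"yaw":0,"jaw":0.2},{"travel":[0.025,-0.0425,0],"yaw":0,"jaw":0.2},{"travel":[0.025,-0.0425,0],"yaw":0,"jaw":0.2},{"travel":[0.025,-0.0425,0],"yaw":0,"jaw":0.2}], squeeze=20)

```text
time: 1.3
ee_pos: [0.3533, -0.1449, 0.2316]
tool_rot: [0.0, 1.0, 0.026, 0.0]
wrist_force: [1.1, -0.1, -0.0]
gripper_width: 0.0684
gripper_force: 0.0
```

Emit:
arm_command(targets=[{"travel":[0.0255,-0.0425,0],"yaw":0,"jaw":0.2},{"travel":[0.0255,-0.0425,0],"yaw":0,"jaw":0.2},{"travel":[0.0255,-0.0425,0],"yaw":0,"jaw":0.2},{"travel":[0.0255,-0.0425,0],"yaw":0,"jaw":0.2},{"travel":[0.0255,-0.0425,0],"yaw":0,"jaw":0.2},{"travel":[0.0255,-0.0425,0],"yaw":0,"jaw":0.2},{"travel":[0.0255,-0.0425,0],"yaw":0,"jaw":0.2},{"travel":[0.0255,-0.0425,0],"yaw":0,"jaw":0.2},{"travel":[0.0255,-0.0425,0],"yaw":0,"jaw":0.2},{"travel":[0.002,-0.024,0],"yaw":0,"jaw":0.2}])

```text
time: 2.3
ee_pos: [0.5644, 0.2744, 0.2301]
tool_rot: [-0.0, 1.0, 0.027, 0.0]
wrist_force: [-0.5, -0.6, 0.0]
gripper_width: 0.0682
gripper_force: 0.0
```

Emit:
arm_command(targets=[{"travel":[0.0123,-0.0196,0.03],"yaw":0,"jaw":0.2},{"travel":[0.0123,-0.0196,0.03],"yaw":0,"jaw":0.2},{"travel":[0,0,0.035],"yaw":0,"jaw":0.2},{"travel":[0,0,0.035],"yaw":0,"jaw":0.2},{"travel":[0,0,0.02],"yaw":0,"jaw":0.2},{"travel":[0,0,0],"yaw":0,"jaw":0.2},{"travel":[0,0,0],"yaw":0,"jaw":0.2},{"travel":[0,0,0],"yaw":0,"jaw":0.2},{"travel":[0,0,0],"yaw":0,"jaw":0.2},{"travel":[0,0,0],"yaw":0,"jaw":0.2}])

```text
time: 3.3
ee_pos: [0.5861, 0.3118, 0.0826]
tool_rot: [-0.0, 1.0, 0.026, 0.001]
wrist_force: [0.1, 0.3, -0.7]
gripper_width: 0.0684
gripper_force: 0.0
```

Run:
```python
from h import *
s=grab("side");t=grab("top")
cv2.imwrite("pics/c2.png",np.hstack([tile(t,200,130,90,125,4),tile(s,265,235,110,125,4)])); p=bot.get_state()["ee_pos"];print(p,proj(t,[p]),proj(s,[p]))
```

```text
[0.58582508 0.31167827 0.08203444] [[236.0229575  187.56999476]] [[298.93775192 278.63609509]]
```

View pics/c2.png

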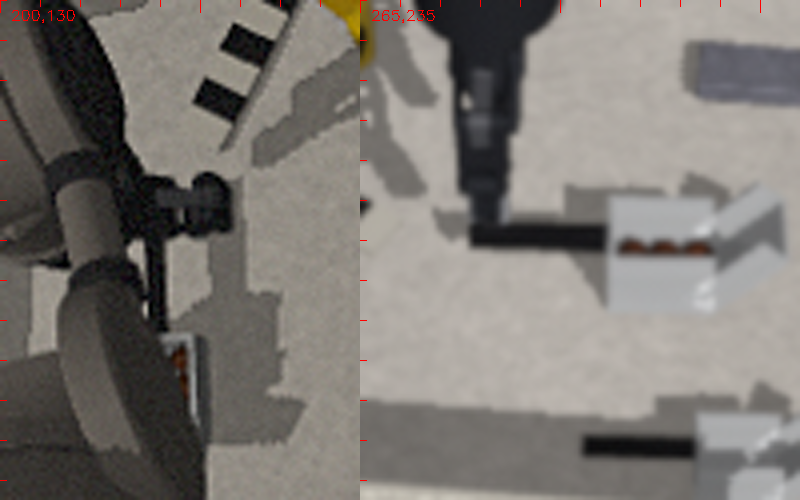

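The fingers straddle the handle near its end, with the jaw about 3 mm off centre. I'll descend, close, and test-lift gently at 20 N to see whether the cup pivots.

Emit:
arm_command(targets=[{"travel":[0,-0.003,0.022],"yaw":0,"jaw":0.2},{"travel":[0,0,0.022],"yaw":0,"jaw":0.2},{"travel":[0,0,0.02],"yaw":0,"jaw":0.2},{"travel":[0,0,0],"yaw":0,"jaw":0.6},{"travel":[0,0,0],"yaw":0,"jaw":0.8},{"travel":[0,0,0],"yaw":0,"jaw":1},{"travel":[0,0,0],"yaw":0,"jaw":1},{"travel":[0,0,0],"yaw":0,"jaw":1},{"travel":[0,0,0],"yaw":0,"jaw":1},{"travel":[0,0,0],"yaw":0,"jaw":1}], squeeze=20)

```text
time: 4.4
ee_pos: [0.5864, 0.3149, 0.0184]
tool_rot: [-0.0, 1.0, 0.026, 0.001]
wrist_force: [1.4, -0.1, 5.2]
gripper_width: 0.0095
gripper_force: 26.8
```

Emit:
arm_command(targets=[{"travel":[0,0,0],"yaw":0,"jaw":1},{"travel":[0,0,0],"yaw":0,"jaw":1},{"travel":[0,0,-0.005],"yaw":0,"jaw":1},{"travel":[0,0,-0.005],"yaw":0,"jaw":1},{"travel":[0,0,-0.005],"yaw":0,"jaw":1},{"travel":[0,0,-0.005],"yaw":0,"jaw":1},{"travel":[0,0,0],"yaw":0,"jaw":1},{"travel":[0,0,0],"yaw":0,"jaw":1},{"travel":[0,0,0],"yaw":0,"jaw":1},{"travel":[0,0,0],"yaw":0,"jaw":1}])

```text
time: 5.4
ee_pos: [0.5852, 0.3145, 0.0369]
tool_rot: [0.0, 1.0, 0.026, -0.0]
wrist_force: [-0.7, 0.4, -3.8]
gripper_width: 0.0097
gripper_force: 25.7
```

Run:
```python
from h import *
s=grab("side");st=bot.get_state()
cv2.imwrite("pics/c3.png",tile(s,265,235,130,110,5)); print(st["ee_pos"],st["wrist_force"],st["moment"])
```

```text
[0.58525374 0.31453508 0.03697673] [ 0.33643395 -0.38861793 -2.51193566] [-0.00870706 -0.21006588 -0.04364475]
```

View pics/c3.png

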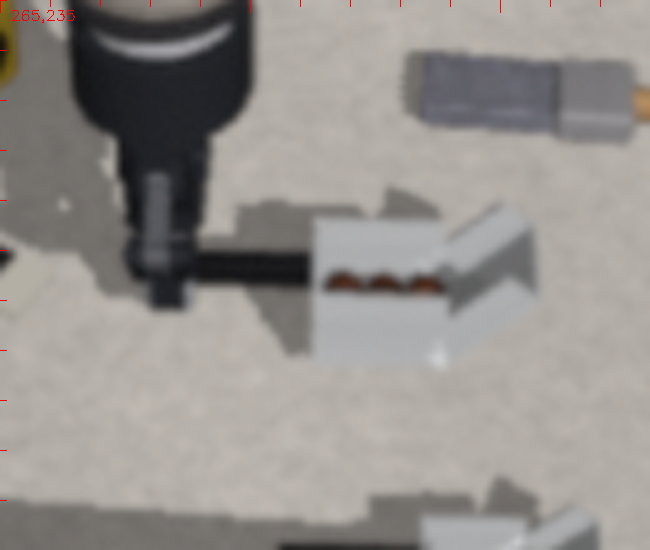

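At 20 N the cup is lifted level without pivoting: the moment is 0.21 Nm and the full weight is carried. I'll check whether the jaw position can give a lighter pinch.

Emit:
arm_command(targets=[{"travel":[0,0,0.004],"yaw":0,"jaw":1},{"travel":[0,0,0.004],"yaw":0,"jaw":1},{"travel":[0,0,0],"yaw":0,"jaw":0.9},{"travel":[0,0,0],"yaw":0,"jaw":0.9},{"travel":[0,0,0],"yaw":0,"jaw":0.9},{"travel":[0,0,0],"yaw":0,"jaw":0.9},{"travel":[0,0,0],"yaw":0,"jaw":0.9},{"travel":[0,0,0],"yaw":0,"jaw":0.9},{"travel":[0,0,0],"yaw":0,"jaw":0.9},{"travel":[0,0,0],"yaw":0,"jaw":0.9}])

```text
time: 6.45
ee_pos: [0.5854, 0.3146, 0.0293]
tool_rot: [0.0, 1.0, 0.026, 0.0]
wrist_force: [0.2, -0.0, -3.7]
gripper_width: 0.01
gripper_force: 25.7
```

```bash
python3 -c "
from h import *
st=bot.get_state();print(st['ee_pos'],st['wrist_force'],st['moment'],st['gripper_width'],st['gripper_force'])"
```

```text
[0.58542222 0.31458639 0.02928841] [ 0.23701537 -0.0085942  -3.73319986] [-0.00678104 -0.24902068 -0.01002155] 0.009966640463838857 25.716147422790527
```

Emit:
arm_command(targets=[{"travel":[0,0,0],"yaw":0,"jaw":0.886},{"travel":[0,0,0],"yaw":0,"jaw":0.886},{"travel":[0,0,0],"yaw":0,"jaw":0.886},{"travel":[0,0,0],"yaw":0,"jaw":0.886},{"travel":[0,0,0],"yaw":0,"jaw":0.886},{"travel":[0,0,0],"yaw":0,"jaw":0.886},{"travel":[0,0,0],"yaw":0,"jaw":0.886},{"travel":[0,0,0],"yaw":0,"jaw":0.886},{"travel":[0,0,0],"yaw":0,"jaw":0.886},{"travel":[0,0,0],"yaw":0,"jaw":0.886}])

```text
time: 7.45
ee_pos: [0.5854, 0.3146, 0.0293]
tool_rot: [0.0, 1.0, 0.026, 0.0]
wrist_force: [-0.3, -0.0, -1.4]
gripper_width: 0.0099
gripper_force: 11.4
```

```bash
python3 -c "
from h import *
st=bot.get_state();print(st['ee_pos'],st['wrist_force'],st['moment'],st['gripper_width'],st['gripper_force'])"
```

```text
[0.58541704 0.31460276 0.02927324] [-0.27179335 -0.02781763 -1.36892018] [0.00082903 0.02686842 0.04516808] 0.009901087641032756 11.427833586931229
```

The jaw position gives fine grip control: at 0.886 (11 N) the cup pivots in the pads and its front edge settles on the table. The plan is to pre-tilt it about its front foot edge to 34° (nothing spills below 48°), clamp it, carry it, and finish tipping with the spout resting on the basket rim.

Emit:
arm_command(targets=[{"travel":[-0.0028,0,-0.0059],"yaw":0,"jaw":0.885},{"travel":[-0.0029,0,-0.0059],"yaw":0,"jaw":0.885},{"travel":[-0.0034,0,-0.0056],"yaw":0,"jaw":0.885},{"travel":[-0.0035,0,-0.0055],"yaw":0,"jaw":0.885},{"travel":[-0.004,0,-0.0052],"yaw":0,"jaw":0.885},{"travel":[-0.004,0,-0.0051],"yaw":0,"jaw":0.885},{"travel":[-0.0045,0,-0.0047],"yaw":0,"jaw":0.885},{"travel":[-0.0046,0,-0.0047],"yaw":0,"jaw":0.885},{"travel":[-0.0033,0,-0.0029],"yaw":0,"jaw":0.885},{"travel":[-0.0033,0,-0.0029],"yaw":0,"jaw":0.885}])

```text
time: 8.45
ee_pos: [0.5492, 0.3128, 0.0782]
tool_rot: [-0.0, 1.0, 0.026, 0.001]
wrist_force: [1.5, -1.1, 0.2]
gripper_width: 0.01
gripper_force: 8.1
```

Run:
```python
from h import *
s=grab("side");st=bot.get_state();print(st['ee_pos'],st['wrist_force'],st['moment'],st['gripper_width'],st['gripper_force'])
cv2.imwrite("pics/c4.png",tile(s,265,225,130,110,5))
```

```text
[0.54883375 0.31286275 0.07856924] [ 1.71836431 -0.90275058  0.03528582] [-0.13025922 -0.29631416  0.0259034 ] 0.00994703975137855 8.062033206224442
```

View pics/c4.png

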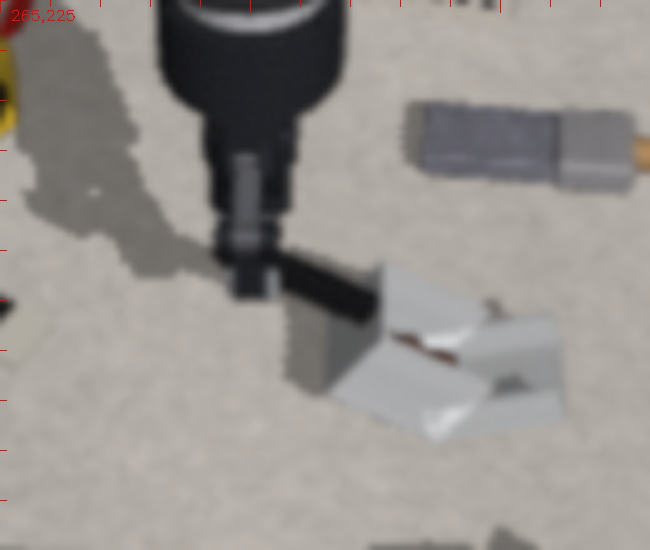

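Pre-tilted to about 34° with all the balls in. Next: clamp, lift, turn so the spout faces the basket, and carry.

Emit:
arm_command(targets=[{"travel":[0,0,0],"yaw":0,"jaw":1},{"travel":[0,0,0],"yaw":0,"jaw":1},{"travel":[0,0,0],"yaw":0,"jaw":1},{"travel":[0,0,-0.01],"yaw":0,"jaw":1},{"travel":[0,0,-0.02],"yaw":0,"jaw":1},{"travel":[0,0,-0.02],"yaw":0,"jaw":1},{"travel":[0,0,-0.015],"yaw":-3,"jaw":1},{"travel":[0,0,0],"yaw":-6,"jaw":1},{"travel":[0,0,0],"yaw":-7,"jaw":1},{"travel":[0,0,0],"yaw":-7,"jaw":1}], squeeze=70)

```text
time: 9.5
ee_pos: [0.5483, 0.3126, 0.1422]
tool_rot: [0.0, 0.974, 0.227, -0.001]
wrist_force: [-0.3, 0.2, -2.9]
gripper_width: 0.0087
gripper_force: 68.5
```

Emit:
arm_command(targets=[{"travel":[0,0,0],"yaw":-7,"jaw":1},{"travel":[0,0,0],"yaw":-7,"jaw":1},{"travel":[0,0,0],"yaw":-7,"jaw":1},{"travel":[0,0,0],"yaw":-7,"jaw":1},{"travel":[0,0,0],"yaw":-7,"jaw":1},{"travel":[0,0,0],"yaw":-7,"jaw":1},{"travel":[0,0,0],"yaw":-7,"jaw":1},{"travel":[0,0,0],"yaw":-5,"jaw":1},{"travel":[0,0,0],"yaw":-2,"jaw":1},{"travel":[0,0,0],"yaw":0,"jaw":1}])

```text
time: 10.5
ee_pos: [0.5484, 0.3127, 0.142]
tool_rot: [-0.001, 0.755, 0.656, -0.001]
wrist_force: [-0.1, 0.7, -2.5]
gripper_width: 0.0086
gripper_force: 68.3
```

Emit:
arm_command(targets=[{"travel":[-0.008,-0.002,0],"yaw":0,"jaw":1},{"travel":[-0.016,-0.004,0],"yaw":0,"jaw":1},{"travel":[-0.022,-0.005,0],"yaw":0,"jaw":1},{"travel":[-0.022,-0.005,0],"yaw":0,"jaw":1},{"travel":[-0.022,-0.005,0],"yaw":0,"jaw":1},{"travel":[-0.022,-0.005,0],"yaw":0,"jaw":1},{"travel":[-0.016,-0.004,0],"yaw":0,"jaw":1},{"travel":[-0.01,-0.003,0],"yaw":0,"jaw":1},{"travel":[-0.004,-0.001,0],"yaw":0,"jaw":1},{"travel":[0,0,0],"yaw":0,"jaw":1}])

```text
time: 11.5
ee_pos: [0.4955, 0.1767, 0.1428]
tool_rot: [-0.0, 0.755, 0.655, 0.0]
wrist_force: [0.1, 0.0, -2.7]
gripper_width: 0.0088
gripper_force: 68.4
```

Run:
```python
from h import *
s=grab("side");t=grab("top");st=bot.get_state();print(st['ee_pos'],st['tool_rot'],st['wrist_force'],st['moment'],st['gripper_width'],st['gripper_force'])
cv2.imwrite("pics/c5.png",np.hstack([tile(t,300,150,100,120,4),tile(s,300,130,100,120,4)]))
```

```text
[0.49587674 0.17731592 0.1427402 ] [5.09018021e-05 7.54972470e-01 6.55756442e-01 2.35971900e-04] [ 0.20152807  1.53576069 -2.91120264] [ 0.16976392 -0.03447934  0.00982526] 0.00841927501191305 68.3483076095581
```

View pics/c5.png

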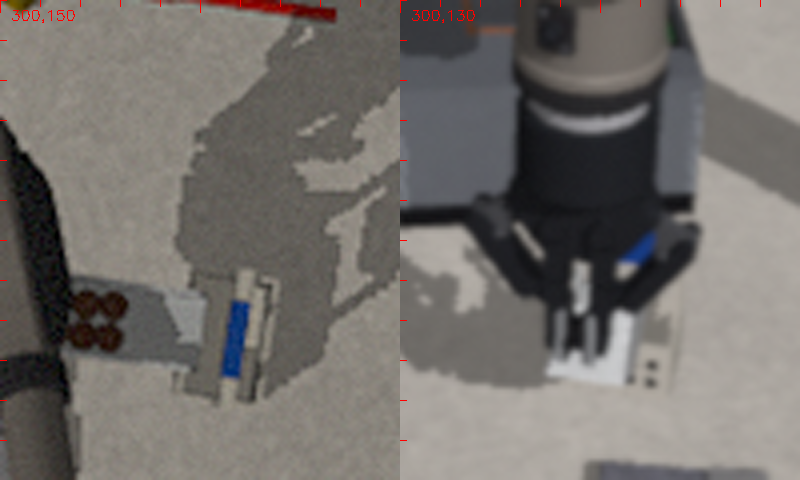

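Run:
```python
from h import *
t=grab("top")
l=atz(t,(350.2,232.6),.080);b=atz(t,(359,234.8),.115);print(l,b)
y=np.array([np.sin(np.radians(8)),np.cos(np.radians(8))]);x=np.array([y[1],-y[0]]);d=(l-b)[:2];print("along basket x",d@x,"y",d@y)
for p in((345.5+.5,223.5),(349,240.8)):print(atz(t,p,.08))
```

```text
[0.47883524 0.04295401 0.08      ] [0.47402674 0.02530566 0.115     ]
along basket x 0.0023055335102747914 y 0.018145816750930802
[0.50013561 0.05261616 0.08      ]
[0.45974863 0.04590829 0.08      ]
```

The spout is lined up with the basket, 2 mm off centre and 18 mm from its axis; all four balls in view are still in. I'll trim, lower onto the rim and ease the grip.

Emit:
arm_command(targets=[{"travel":[-0.002,-0.001,0.006],"yaw":0,"jaw":1},{"travel":[-0.002,-0.001,0.008],"yaw":0,"jaw":1},{"travel":[0,0,0.007],"yaw":0,"jaw":1},{"travel":[0,0,0.005],"yaw":0,"jaw":1},{"travel":[0,0,0.001],"yaw":0,"jaw":1},{"travel":[0,0,0],"yaw":0,"jaw":1},{"travel":[0,0,0],"yaw":0,"jaw":0.885},{"travel":[0,0,0],"yaw":0,"jaw":0.885},{"travel":[0,0,0],"yaw":0,"jaw":0.885},{"travel":[0,0,0],"yaw":0,"jaw":0.885}], squeeze=20)

```text
time: 12.65
ee_pos: [0.4933, 0.1732, 0.1159]
tool_rot: [0.0, 0.755, 0.656, 0.0]
wrist_force: [0.9, -0.2, -1.8]
gripper_width: 0.0098
gripper_force: 7.8
```

Run:
```python
from h import *
st=bot.get_state();print(st['ee_pos'],st['tool_rot'],st['wrist_force'],st['moment'],st['gripper_width'],st['gripper_force'])
```

```text
[0.49328052 0.17323466 0.11594567] [2.14544394e-04 7.54989437e-01 6.55736853e-01 2.88003643e-04] [ 0.86142474 -0.16763426 -1.81636918] [ 0.20583503 -0.09185427 -0.02358583] 0.009792942105659622 7.837633788585663
```

Emit:
arm_command(targets=[{"travel":[-0.0031,0,-0.0043],"yaw":0,"jaw":0.885},{"travel":[-0.0031,0,-0.0043],"yaw":0,"jaw":0.885},{"travel":[-0.0031,0,-0.0043],"yaw":0,"jaw":0.885},{"travel":[-0.0036,0,-0.004],"yaw":0,"jaw":0.885},{"travel":[-0.0036,0,-0.004],"yaw":0,"jaw":0.885},{"travel":[-0.0036,0,-0.004],"yaw":0,"jaw":0.885},{"travel":[-0.004,0,-0.0036],"yaw":0,"jaw":0.885},{"travel":[-0.004,0,-0.0036],"yaw":0,"jaw":0.885},{"travel":[-0.004,0,-0.0036],"yaw":0,"jaw":0.885},{"travel":[0,0,0],"yaw":0,"jaw":0.885}])

```text
time: 13.65
ee_pos: [0.4888, 0.1409, 0.1519]
tool_rot: [0.0, 0.755, 0.656, 0.0]
wrist_force: [-0.0, -0.8, -0.2]
gripper_width: 0.01
gripper_force: 8.0
```

Run:
```python
from h import *
s=grab("side");t=grab("top");st=bot.get_state();print(st['ee_pos'],st['tool_rot'],st['wrist_force'],st['moment'],st['gripper_width'],st['gripper_force'])
cv2.imwrite("pics/c6.png",np.hstack([tile(t,300,190,100,80,4),tile(s,310,130,100,80,4)]))
```

```text
[0.48878566 0.14129896 0.15162401] [2.72536877e-04 7.55033206e-01 6.55686463e-01 2.12997679e-04] [0.56619084 0.37704807 0.32931901] [-0.07202445 -0.02412993  0.03015513] 0.009835726096434265 8.087930381298065
```

View pics/c6.png

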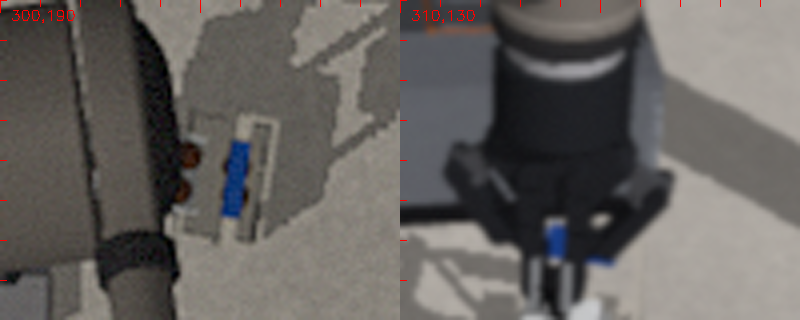

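Pouring is underway: two balls can be seen past the bar inside the basket and two sit at the lip around tile (188,175), with the basket unmoved. I'll continue to about 70° and beyond.

Emit:
arm_command(targets=[{"travel":[-0.0044,0,-0.0032],"yaw":0,"jaw":0.885},{"travel":[-0.0044,0,-0.0032],"yaw":0,"jaw":0.885},{"travel":[-0.0044,0,-0.0031],"yaw":0,"jaw":0.885},{"travel":[-0.0047,0,-0.0027],"yaw":0,"jaw":0.885},{"travel":[-0.0047,0,-0.0027],"yaw":0,"jaw":0.885},{"travel":[-0.0047,0,-0.0026],"yaw":0,"jaw":0.885},{"travel":[-0.005,0,-0.0022],"yaw":0,"jaw":0.885},{"travel":[-0.005,0,-0.0022],"yaw":0,"jaw":0.885},{"travel":[-0.005,0,-0.0021],"yaw":0,"jaw":0.885},{"travel":[0,0,0],"yaw":0,"jaw":0.885}])

```text
time: 14.75
ee_pos: [0.4827, 0.0989, 0.1757]
tool_rot: [0.0, 0.755, 0.655, 0.0]
wrist_force: [-0.1, -0.1, -2.3]
gripper_width: 0.01
gripper_force: 7.9
```

Emit:
arm_command(targets=[{"travel":[-0.0045,0,-0.0015],"yaw":0,"jaw":0.885},{"travel":[-0.0045,0,-0.0014],"yaw":0,"jaw":0.885},{"travel":[0,0,0],"yaw":0,"jaw":0.885},{"travel":[0,0,0],"yaw":0,"jaw":0.885},{"travel":[0,0,0],"yaw":0,"jaw":0.885},{"travel":[0,0,0],"yaw":0,"jaw":0.885},{"travel":[0,0,0],"yaw":0,"jaw":0.885},{"travel":[0,0,0],"yaw":0,"jaw":0.885},{"travel":[0,0,0],"yaw":0,"jaw":0.885},{"travel":[0,0,0],"yaw":0,"jaw":0.885}])

```text
time: 15.75
ee_pos: [0.4814, 0.0906, 0.1783]
tool_rot: [0.0, 0.755, 0.656, -0.0]
wrist_force: [-0.2, -0.3, -1.5]
gripper_width: 0.0097
gripper_force: 7.9
```

Run:
```python
from h import *
s=grab("side");t=grab("top");st=bot.get_state();print(st['ee_pos'],st['tool_rot'],st['wrist_force'],st['moment'],st['gripper_width'],st['gripper_force'])
cv2.imwrite("pics/c7.png",np.hstack([tile(t,310,190,90,80,4),tile(s,310,130,100,90,4)[:320]]))
```

```text
[0.48138635 0.09064825 0.17828495] [ 5.22592274e-05  7.54956755e-01  6.55774576e-01 -2.08184399e-05] [ 0.71784637  0.30966925 -1.71392771] [ 0.04895378  0.03869912 -0.01991183] 0.00959355520175515 7.942143380641937
```

View pics/c7.png

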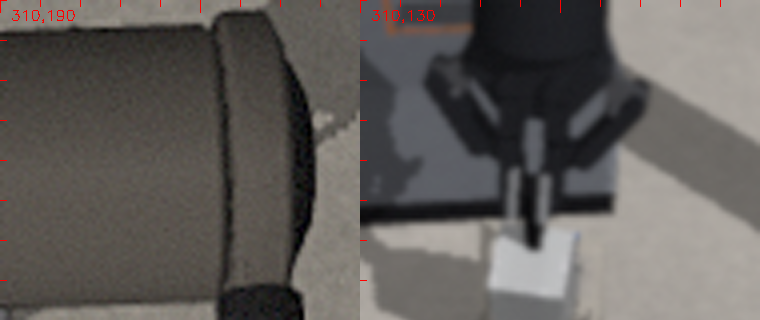

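Top view is blocked by the arm; the side view shows the cup steep at about 73°. I'll clamp, back out (up 14 mm, then away), and check by force and by colour detection.

Emit:
arm_command(targets=[{"travel":[0,0,0],"yaw":0,"jaw":1},{"travel":[0,0,0],"yaw":0,"jaw":1},{"travel":[0,0,-0.004],"yaw":0,"jaw":1},{"travel":[0,0,-0.01],"yaw":0,"jaw":1},{"travel":[0.01,0,0],"yaw":0,"jaw":1},{"travel":[0.02,0,0],"yaw":0,"jaw":1},{"travel":[0.025,0,0],"yaw":0,"jaw":1},{"travel":[0.025,0,0],"yaw":0,"jaw":1},{"travel":[0.02,0,0],"yaw":0,"jaw":1},{"travel":[0,0,0],"yaw":0,"jaw":1}], squeeze=60)

```text
time: 16.85
ee_pos: [0.4954, 0.1925, 0.1922]
tool_rot: [-0.0, 0.754, 0.657, 0.001]
wrist_force: [0.0, 0.7, -2.5]
gripper_width: 0.0087
gripper_force: 59.0
```

```bash
cat >> h.py <<'E'
def balls(f,roi):
    x0,y0,x1,y1=roi; im=f["pixels"][y0:y1,x0:x1].astype(int); m=((im[...,0]-im[...,2]>25)&(im[...,0]<150)&(im[...,0]-im[...,1]>18)).astype(np.uint8)
    n,_,st,c=cv2.connectedComponentsWithStats(m); return [(int(st[i,4]),round(c[i][0]+x0,1),round(c[i][1]+y0,1)) for i in range(1,n) if st[i,4]>4]
def block(f,roi):
    x0,y0,x1,y1=roi; im=f["pixels"][y0:y1,x0:x1].astype(int); m=((im[...,2]-im[...,0]>50)).astype(np.uint8)
    ys,xs=np.nonzero(m); return len(xs), (xs.mean()+x0,ys.mean()+y0) if len(xs) else None, cv2.minAreaRect(np.c_[xs+x0,ys+y0].astype(np.float32)) if len(xs)>4 else None
E
python3 - <<'E'
from h import *
F=[]
for i in range(4):
    t=grab("top" if i%2 else "side"); F.append(bot.get_state()["wrist_force"][2])
s=grab("side");t=grab("top");st=bot.get_state();print(st['ee_pos'],F,st['moment'])
print("top",balls(t,(150,150,480,300)));print("side",balls(s,(150,120,480,330)))
print(block(t,(330,200,390,270)),block(s,(325,150,385,240)))
E
```

```text
[0.49542543 0.18908382 0.19244445] [np.float64(-2.4810298287382944), np.float64(-2.745593922386473), np.float64(-2.589122230681728), np.float64(-1.5925786247004352)] [ 0.32103526  0.02816476 -0.02189979]
top [(116, np.float64(366.0), np.float64(151.5)), (160, np.float64(464.5), np.float64(201.2)), (5, np.float64(325.0), np.float64(230.2))]
side [(140, np.float64(255.4), np.float64(141.6)), (11, np.float64(221.9), np.float64(127.6)), (35, np.float64(318.5), np.float64(133.6)), (10, np.float64(220.9), np.float64(141.1)), (73, np.float64(272.4), np.float64(214.0)), (7, np.float64(269.3), np.float64(228.3)), (11, np.float64(336.5), np.float64(235.8)), (8, np.float64(257.6), np.float64(243.6)), (49, np.float64(245.5), np.float64(251.2)), (7, np.float64(262.7), np.float64(251.6)), (39, np.float64(410.8), np.float64(253.8)), (51, np.float64(408.3), np.float64(259.3)), (5, np.float64(233.2), np.float64(266.8))]
(6, (np.float64(330.3333333333333), np.float64(223.5)), ((330.5, 223.5), (3.0, 1.0), 90.0)) (0, None, None)
```

The blue block isn't at its old place and the load reads heavy, so the basket may be hooked on the spout. I'll look.

Run:
```python
from h import *
s=grab("side");t=grab("top")
print(block(t,(150,100,480,320)),block(s,(250,100,480,330)))
cv2.imwrite("pics/c8.png",np.vstack([tile(t,270,170,160,75,5),tile(s,280,150,160,45*2-45+40-10,5)]))
```

```text
(78, (np.float64(323.474358974359), np.float64(218.83333333333331)), ((323.3049011230469, 218.743896484375), (18.27233123779297, 4.216691493988037), 38.65980529785156)) (0, None, None)
```

View pics/c8.png

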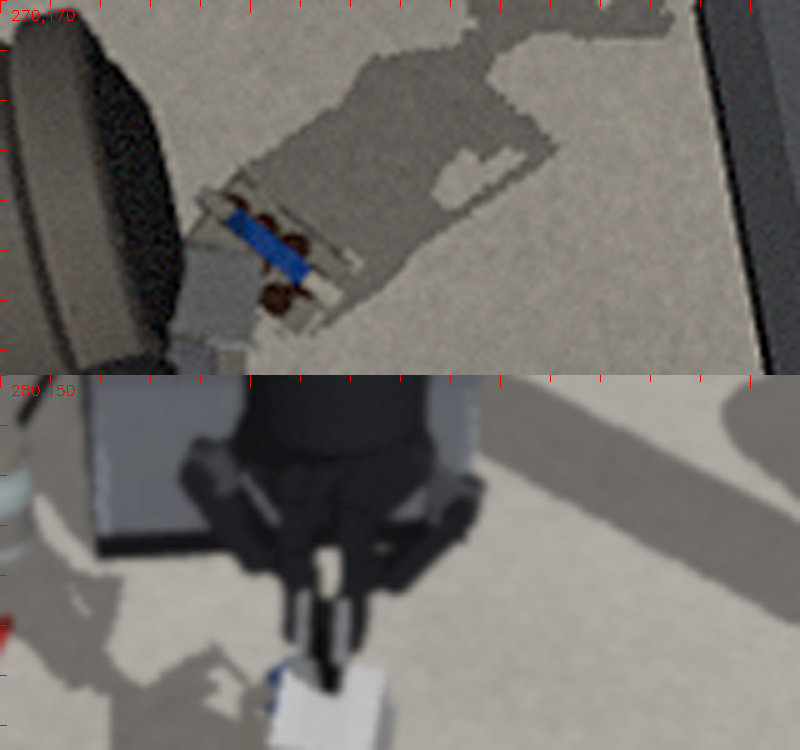

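The basket has been dragged: block now at (323,219), turned about 58°, standing with at least 5 balls visible inside and a spout corner caught on its wall. I'll ease forward to relieve the contact and read the forces.

Emit:
arm_command(targets=[{"travel":[-0.003,0,0],"yaw":0,"jaw":1},{"travel":[-0.003,0,0],"yaw":0,"jaw":1},{"travel":[0,0,0],"yaw":0,"jaw":1},{"travel":[0,0,0],"yaw":0,"jaw":1},{"travel":[0,0,0],"yaw":0,"jaw":1},{"travel":[0,0,0],"yaw":0,"jaw":1},{"travel":[0,0,0],"yaw":0,"jaw":1},{"travel":[0,0,0],"yaw":0,"jaw":1},{"travel":[0,0,0],"yaw":0,"jaw":1},{"travel":[0,0,0],"yaw":0,"jaw":1}])

```text
time: 18.25
ee_pos: [0.4945, 0.1837, 0.1923]
tool_rot: [0.0, 0.755, 0.656, -0.0]
wrist_force: [-0.6, -0.1, -3.1]
gripper_width: 0.0093
gripper_force: 59.0
```

Run:
```python
from h import *
np.set_printoptions(precision=3,suppress=True)
F=[];M=[]
for i in range(6):
    t=grab("top"); st=bot.get_state();F.append(st["wrist_force"]);M.append(st["moment"])
print(np.mean(F,0),np.std(F,0),np.mean(M,0),st['ee_pos'])
n,c,r=block(t,(150,100,480,320));print(n,c,r,atz(t,c,.115),atz(t,c,.13))
for z in (.045,.06): print("spout px corners",[atz(t,(270+a/5,170+b/5),z)[:2] for a,b in((185,248),(262,250),(250,343),(172,335))])
p=st['ee_pos']; print("grip px",proj(t,[p+[0,0,.0187]]))
```

```text
[-0.671  0.005 -2.535] [0.268 0.753 0.393] [ 0.07   0.17  -0.054] [0.495 0.184 0.192]
78 (np.float64(323.8076923076923), np.float64(218.12820512820514)) ((323.4999694824219, 218.0), (17.959983825683594, 4.372865676879883), 38.65980911254883) [0.512 0.104 0.115] [0.511 0.104 0.13 ]
spout px corners [array([0.511, 0.146]), array([0.51 , 0.108]), array([0.464, 0.114]), array([0.468, 0.152])]
spout px corners [array([0.51 , 0.145]), array([0.509, 0.108]), array([0.465, 0.114]), array([0.469, 0.151])]
grip px [[283.091 225.332]]
```

Run:
```python
from h import *
np.set_printoptions(precision=3,suppress=True)
im=cv2.imread("pics/top0.png")[:,:,::-1]
print(block({"pixels":im},(330,200,390,270)))
s=grab("side");t=grab("top")
im=s["pixels"].astype(int);m=(im[...,2]-im[...,0]>25);m[:180]=0;m[250:]=0;m[:,:300]=0;m[:,400:]=0
ys,xs=np.nonzero(m);print(len(xs),list(zip(xs,ys))[:40])
n,c,r=block(t,(150,100,480,320))
for z in(.115,.13,.15):print(z,atz(t,c,z),proj(s,[atz(t,c,z)]),)
b=cv2.boxPoints(r)
for p in b: print(p,proj(s,[atz(t,p,.115),atz(t,p,.135)]).ravel())
def cls(p):
    r,g,b=map(int,p)
    if b-r>40:return'B'
    if r-b>25 and r-g>15:return'o'
    l=(r+g+b)/3
    return ' .:-=+*#'[int(min(7,l/26))]
P=t["pixels"]
for y in range(196,250): print(y,''.join(cls(P[y,x]) for x in range(296,350)))
```

```text
(73, (np.float64(358.4109589041096), np.float64(234.53424657534248)), ((358.4189453125, 234.48648071289062), (3.945575714111328, 17.59069061279297), 9.462321281433105))
22 [(np.int64(336), np.int64(207)), (np.int64(337), np.int64(207)), (np.int64(335), np.int64(208)), (np.int64(336), np.int64(208)), (np.int64(333), np.int64(209)), (np.int64(334), np.int64(209)), (np.int64(335), np.int64(209)), (np.int64(333), np.int64(210)), (np.int64(334), np.int64(210)), (np.int64(335), np.int64(210)), (np.int64(334), np.int64(211)), (np.int64(335), np.int64(211)), (np.int64(334), np.int64(212)), (np.int64(335), np.int64(212)), (np.int64(334), np.int64(213)), (np.int64(335), np.int64(213)), (np.int64(334), np.int64(214)), (np.int64(333), np.int64(215)), (np.int64(334), np.int64(215)), (np.int64(333), np.int64(216)), (np.int64(334), np.int64(216)), (np.int64(334), np.int64(217))]
0.115 [0.512 0.104 0.115] [[339.015 207.253]]
0.13 [0.511 0.104 0.13 ] [[339.38  202.394]]
0.15 [0.511 0.104 0.15 ] [[339.876 195.797]]
[315.122 214.098] [334.747 212.241 335.304 205.595]
[317.854 210.683] [331.712 210.414 
[... 2606 characters left out ...]
:-::..   :::::--==------=+++==+++++++++++++++++++++
239 -::::::.... ::--:-========-=++++=+++=+++++++++++++++++
240 -::::-::... :-:-::-----=++===+++++++=+++++++++=+++++++
241 ::--:::.....:--::------=+++++++++++=+++++++++++=+++=++
242 :::::..  ...:--::------=+++++++++=++++++++++++++++++++
243 ...        .::--:------=++++++++++++++++++++++++++++++
244 ....  ..     .:-:------=+++++++++==++++++++++++=++++++
245 ...... .  .  .:-::-----=++++++++=++=++++++++++++++=+++
246 . ...     . . --::----=++++++++=++++++++++++++++++++++
247 ......  ..    :-:-----=++++++++==++++++++++++++++++=++
248 .... ...   .. .::-----=++++=+++==++++++++++++++++++=++
249 . .....   .   .::-----=+++++++++=+++++++++++++++++++=+
```

Measurements show the basket upright on the table, the spout's cheek jammed up under the blue block, and a clear ramp with no balls in it. I'll lower 9 mm to free it and check the forces.

Emit:
arm_command(targets=[{"travel":[0,0,0.003],"yaw":0,"jaw":1},{"travel":[0,0,0.003],"yaw":0,"jaw":1},{"travel":[0,0,0.003],"yaw":0,"jaw":1},{"travel":[0,0,0],"yaw":0,"jaw":1},{"travel":[0,0,0],"yaw":0,"jaw":1},{"travel":[0,0,0],"yaw":0,"jaw":1},{"travel":[0,0,0],"yaw":0,"jaw":1},{"travel":[0,0,0],"yaw":0,"jaw":1},{"travel":[0,0,0],"yaw":0,"jaw":1},{"travel":[0,0,0],"yaw":0,"jaw":1}])

```text
time: 19.65
ee_pos: [0.4946, 0.1837, 0.1833]
tool_rot: [0.0, 0.755, 0.656, 0.0]
wrist_force: [0.4, 0.1, -1.0]
gripper_width: 0.0091
gripper_force: 59.1
```

```bash
cat > f.py <<'E'
from h import *
np.set_printoptions(precision=3,suppress=True)
F=[];M=[]
for i in range(5):
    t=grab("top"); st=bot.get_state();F.append(st["wrist_force"]);M.append(st["moment"])
print(st['time'],np.mean(F,0),np.mean(M,0),st['ee_pos'],st['tool_rot'])
n,c,r=block(t,(150,100,480,320));print(n,c,r,atz(t,c,.115))
E
python3 f.py
```

```text
19.9 [ 0.189  0.171 -1.458] [ 0.032 -0.017 -0.007] [0.495 0.184 0.183] [ 0.     0.755  0.656 -0.   ]
73 (np.float64(322.6986301369863), np.float64(220.5753424657534)) ((322.3760986328125, 220.14158630371094), (17.873695373535156, 4.233243942260742), 41.18592834472656) [0.506 0.107 0.115]
```

Released: the load is now the empty cup alone. Backing out level, away from the bar.

Emit:
arm_command(targets=[{"travel":[0.004,-0.002,0],"yaw":0,"jaw":1},{"travel":[0.008,-0.003,0],"yaw":0,"jaw":1},{"travel":[0.008,-0.003,0],"yaw":0,"jaw":1},{"travel":[0.008,-0.003,0],"yaw":0,"jaw":1},{"travel":[0.01,-0.004,0],"yaw":0,"jaw":1},{"travel":[0.01,-0.004,0],"yaw":0,"jaw":1},{"travel":[0.012,-0.004,0],"yaw":0,"jaw":1},{"travel":[0.015,-0.005,0],"yaw":0,"jaw":1},{"travel":[0.01,-0.003,0],"yaw":0,"jaw":1},{"travel":[0,0,0],"yaw":0,"jaw":1}])

```text
time: 20.9
ee_pos: [0.4753, 0.2738, 0.1832]
tool_rot: [-0.0, 0.754, 0.657, 0.0]
wrist_force: [-0.0, -0.3, -1.1]
gripper_width: 0.0088
gripper_force: 59.1
```

```bash
python3 f.py
python3 - <<'E'
from h import *
t=grab("top");s=grab("side")
def cls(p):
    r,g,b=map(int,p)
    if b-r>40:return'B'
    if r-b>25 and r-g>15:return'o'
    l=(r+g+b)/3
    return ' .:-=+*#'[int(min(7,l/26))]
P=t["pixels"]
for y in range(202,262): print(y,''.join(cls(P[y,x]) for x in range(285,350)))
E
```

```text
21.15 [-0.441 -0.313 -1.484] [0.037 0.01  0.015] [0.476 0.272 0.183] [ 0.     0.755  0.656 -0.   ]
75 (np.float64(322.3466666666667), np.float64(220.4)) ((322.1336669921875, 220.33663940429688), (17.801015853881836, 4.29194450378418), 39.28940963745117) [0.507 0.107 0.115]
202 +++=+++++===+++=-----------------------------------------------=+
203 =++++++++==++++=---------------=+=------------------------------=
204 =++=++++++==+++=--------------====-------------------------------
205 ++++++=++===++=--------------=+-:--------------------------------
206 ++++=+++==+++=--------------=+-:----=----------------------------
207 =++==+++==+++=--------------==::----===--------------------------
208 +++=+++++=+++=-------------=-:....:--=+=-------------------------
209 +++++++++++++=--------------:.  oo ---=+=------------------------
210 +++=+++++++++=--------------:. ..  ----=+=-----------------------
211 +=++++=+==+++=---------------:.oo.o:::.:-=+=---------------------
212 ++++==+++++++-----------------:. o .ooo  -=+=--------------------
213 =+++++++++++=------------:----:B..:.ooo. .-=+=------
[... 2673 characters left out ...]

252 +===+++=+++=-::-----:--:-:::-----=+++=+++++++====++++++++++++=+++
253 ========+++=-:-:----::--::::-----===++=+++=++++=+++++++++++++==++
254 ======+++++=------::---:::::-------=+++++=+++++++++++++++++++++++
255 +====++=+++=-:--:--:----:-:--------=+++=+++=++++++++++++++++=++++
256 =+=++=+++++=---:----------::-------=++++=++=++++++++++++++++==+++
257 +++++++++++=-:::::::::::::::-------=++++++=++++++++++++++++++++++
258 +++++++++++=::::::::::::::.:-------=+====++=++++++++++++++++=++++
259 ++++++++++=----------------:-------=++==++++++++=++++++++++++=+++
260 ++++++++++=----------------::------=+==++++++++++=+++++++++++=+++
261 ++++++++++=----------------:-------=+++++++=++++=+++++==+++++=+++
```

Six ball blobs are in the basket around the bar, the basket stands at (0.507, 0.107), and the brush is unmoved. I'm taking the cup back to its original place.

Emit:
arm_command(targets=[{"travel":[0,0,0],"yaw":5,"jaw":1},{"travel":[0,0,0],"yaw":8.5,"jaw":1},{"travel":[0,0,0],"yaw":8.5,"jaw":1},{"travel":[0,0,0],"yaw":8.5,"jaw":1},{"travel":[0,0,0],"yaw":8.5,"jaw":1},{"travel":[0,0,0],"yaw":8.5,"jaw":1},{"travel":[0,0,0],"yaw":8.5,"jaw":1},{"travel":[0,0,0],"yaw":8.5,"jaw":1},{"travel":[0,0,0],"yaw":8.5,"jaw":1},{"travel":[0,0,0],"yaw":6,"jaw":1}])

```text
time: 22.25
ee_pos: [0.4759, 0.2718, 0.1833]
tool_rot: [0.0, 1.0, 0.023, 0.0]
wrist_force: [-0.1, -0.6, -1.2]
gripper_width: 0.009
gripper_force: 59.1
```

Emit:
arm_command(targets=[{"travel":[0.003,-0.018,0],"yaw":0,"jaw":1},{"travel":[0.003,-0.019,0.01],"yaw":0,"jaw":1},{"travel":[0,0,0.015],"yaw":0,"jaw":1},{"travel":[0,0,0.015],"yaw":0,"jaw":1},{"travel":[0,0,0.01],"yaw":0,"jaw":1},{"travel":[0,0,0.005],"yaw":0,"jaw":1},{"travel":[0,0,0],"yaw":0,"jaw":1},{"travel":[0,0,0],"yaw":0,"jaw":0.885},{"travel":[0,0,0],"yaw":0,"jaw":0.885},{"travel":[0,0,0],"yaw":0,"jaw":0.885}], squeeze=20)

```text
time: 23.25
ee_pos: [0.4802, 0.3096, 0.1289]
tool_rot: [-0.0, 1.0, 0.026, 0.001]
wrist_force: [-0.0, -0.2, -0.4]
gripper_width: 0.0098
gripper_force: 7.9
```

```bash
python3 f.py
python3 - <<'E'
from h import *
s=grab("side");p=bot.get_state()["ee_pos"];print(bot.get_state()["gripper_force"],proj(s,[p]))
P=s["pixels"]
for y in range(262,322,1): print(y,''.join(' .:-=+*#'[int(min(7,P[y,x].mean()/30))] for x in range(320,400)))
E
```

```text
23.5 [-0.621  0.294 -1.313] [ 0.027 -0.046  0.026] [0.48  0.309 0.128] [-0.     1.     0.026  0.   ]
79 (np.float64(322.29113924050637), np.float64(220.32911392405063)) ((321.94305419921875, 220.1807098388672), (18.57497215270996, 4.29194450378418), 39.289405822753906) [0.507 0.107 0.115]
7.945771962404251 [[349.15504573 265.95169594]]
262 -===+++++++++++++++++++=:.. . ...::-=++++++++++++++++++=================++++++++
263 ---==++++++++++++++++++=-:......:--=+++++++++++++++++++++==============+++++++++
264 -----=+++++++++++++++++=-:......:---=+++++++++++++++++++++++++++++++++++++++++++
265 ------=++++++++++++++++=-:......:--:=+++++++++++++++++++++++++++++++++++++++++++
266 -------==+++++++==+++++=-:......:--::=++++++++++++++++++++++++++++++++++++++++++
267 =--------=+++++==-=++++=-:......:--..-++++++++++++++++++++++++++++++++++++++++++
268 +==-------=====----==+++=-:.....:-:..:=+++++++++++++++++++++++++++++++++++++++++
269 ++==----------------==++==---:..:-:. .:=++++++++++++++++++++++++++++++++++++++++
270 ++++==----------------==++++==:....   .-=+++++++++++++++++++++++++++++++++++++
[... 3637 characters left out ...]
++++++++++++++++++++
314 ++++++++++++++++++++++++++++++++++++++++++++++++++++++++++++++++++++++++++++++++
315 ++++++++++++++++++++++++++++++++++++++++++++++++++++++++++++++++++++++++++++++++
316 ++++++++++++++++++++++++++++++++++++++++++++++++++++++++++++++++++++++++++++++++
317 ++++++++++++++++++++++++++++++++++++++++++++++++++++++++++++++++++++++++++++++++
318 ++++++++++++++++++++++++++++++++++++++++++++++++++++++++++++++++++++++++++++++++
319 ++++++++++++++++++++++++++++++++++++++++++++++++++++++++++++++++++++++++++++++++
320 ++++++++++++++++++++++++++++++++++++++++++++++++++++++++++++++++++++++++++++++++
321 ++++++++++++++++++++++++++++++++++++++++++++++++++++++++++++++++++++++++++++++++
```

Emit:
arm_command(targets=[{"travel":[0,0,0.005],"yaw":0,"jaw":0.885},{"travel":[0.0073,0,0.0042],"yaw":0,"jaw":0.885},{"travel":[0.0072,0,0.0042],"yaw":0,"jaw":0.885},{"travel":[0.0068,0,0.005],"yaw":0,"jaw":0.885},{"travel":[0.0067,0,0.0049],"yaw":0,"jaw":0.885},{"travel":[0.0062,0,0.0056],"yaw":0,"jaw":0.885},{"travel":[0.0062,0,0.0056],"yaw":0,"jaw":0.885},{"travel":[0.0058,0,0.003],"yaw":0,"jaw":0.885},{"travel":[0.0057,0,0.0031],"yaw":0,"jaw":0.885},{"travel":[0,0,0],"yaw":0,"jaw":0.885}])

```text
time: 24.55
ee_pos: [0.5325, 0.3121, 0.0873]
tool_rot: [-0.0, 1.0, 0.026, 0.0]
wrist_force: [1.4, -0.2, 0.9]
gripper_width: 0.0101
gripper_force: 7.8
```

```bash
python3 f.py
```

```text
24.8 [-0.408 -0.207 -0.814] [-0.001 -0.058 -0.   ] [0.531 0.312 0.087] [ 0.     1.     0.026 -0.001]
80 (np.float64(322.1875), np.float64(220.2625)) ((321.88861083984375, 220.1361541748047), (18.7156925201416, 4.29194450378418), 39.289405822753906) [0.507 0.108 0.115]
```

Emit:
arm_command(targets=[{"travel":[0.0109,0,0.0074],"yaw":0,"jaw":0.885},{"travel":[0.01,0,0.0084],"yaw":0,"jaw":0.885},{"travel":[0.0091,0,0.0094],"yaw":0,"jaw":0.885},{"travel":[0.004,0,0.0051],"yaw":0,"jaw":0.885},{"travel":[0.004,0,0.0052],"yaw":0,"jaw":0.885},{"travel":[0.0069,0,0.0111],"yaw":0,"jaw":0.885},{"travel":[0.0057,0,0.0118],"yaw":0,"jaw":0.885},{"travel":[0.0023,0,0.006],"yaw":0,"jaw":0.885},{"travel":[0.0023,0,0.006],"yaw":0,"jaw":0.885},{"travel":[0,0,0],"yaw":0,"jaw":0.885}])

```text
time: 25.8
ee_pos: [0.587, 0.3148, 0.0165]
tool_rot: [0.0, 1.0, 0.026, -0.0]
wrist_force: [0.1, 0.5, -1.1]
gripper_width: 0.0095
gripper_force: 7.2
```

```bash
python3 f.py
python3 - <<'E'
from h import *
s=grab("side")
P=s["pixels"]
for y in range(270,318,1): print(y,''.join(' .:-=+*#'[int(min(7,P[y,x].mean()/30))] for x in range(285,375)))
E
```

```text
26.05 [-0.063 -0.312 -0.931] [-0.018 -0.041  0.014] [0.587 0.315 0.018] [0.    1.    0.026 0.   ]
82 (np.float64(322.109756097561), np.float64(220.1951219512195)) ((321.91802978515625, 220.0983428955078), (18.69338607788086, 4.3532538414001465), 39.80556869506836) [0.507 0.108 0.115]
270 --:..................-+++++**+++++++++++++++++++++++++++++++++++++++++++++++++++++++++++++
271 --:. ................-++++++++++++++++++++++++++++++++++++++++++++++++++++++++++++++++++++
272 --:.   ..............-++++++++++++++++++++++++++++++++++++++++++++++++++++++++++++++++++++
273 --:.   ..............-++++++++++++++++++++++++++++++++++++++++++++++++++++++++++++++++++++
274 --:.   .............:-++++++++++++++++++++++++++++++++++++++++++++++++++++++++++++++++++++
275 --:.   .............:-++++++++++++++++++++++++++++++++++++++++++++++++++++++++++++++++++++
276 ---.   ..::::.......:-++++++++++++++++++++*+++++++++++++++++=+++++++++++++++++++++++++++++
277 ---:.  ..::::.... ..:=+++++++++++++++++++++*++++++++++++++++===+++++++++++++++++++++++++++
278 ---:.  ..:-::.......-=+++++++++++++++++++++++++++++
[... 3044 characters left out ...]
+++++++*******+++++++++++++++++++++
311 ++++*++++++++++**++++++++********++++++++++++++++++++++++++++++***++++++++++++++++++++++++
312 ++++*+++++++++****++++++++++****++++++++++++++++++++++++++++++++++++++++++++++++++++++++++
313 +++++*++**++++****+*+++++++++*++++++++++++++++++++++++++++++++++++++++++++++++++++++++++++
314 ++****+**************+++++++++++++++**++++++++++++++++++++++++++++++++++++++++++++++++++++
315 +*************++++***+++++*+++++++++*+++++++++++++++++*+++++++++++++++++++++++++++++++++++
316 +**********++++++*****++++++++++++++++++++++++++++++++**++++++++++++++++++++++++++++++++++
317 +++++*****+++++++****++++++++++++++++++++**++++++++++***++++++++++++++++++++++++++++++++++
```

The cup stands upright on its original spot. I'll release, rise, and meanwhile refine the basket's heading.

Emit:
arm_command(targets=[{"travel":[0,0,0],"yaw":0,"jaw":0.86},{"travel":[0,0,0],"yaw":0,"jaw":0.75},{"travel":[0,0,0],"yaw":0,"jaw":0.6},{"travel":[0,0,0],"yaw":0,"jaw":0.6},{"travel":[0,0,-0.015],"yaw":0,"jaw":0.6},{"travel":[0,0,-0.025],"yaw":0,"jaw":0.6},{"travel":[0,0,-0.035],"yaw":0,"jaw":0.6},{"travel":[0,0,-0.035],"yaw":0,"jaw":0.6},{"travel":[0,0,-0.037],"yaw":0,"jaw":0.6},{"travel":[0,0,0],"yaw":0,"jaw":0.6}])

```text
time: 27.1
ee_pos: [0.5896, 0.3162, 0.1722]
tool_rot: [-0.002, 1.0, 0.026, 0.006]
wrist_force: [0.1, -0.1, 1.2]
gripper_width: 0.0338
gripper_force: 0.0
```

```bash
cat > b.py <<'E'
from h import *
np.set_printoptions(precision=4,suppress=True)
def bang(t,roi,z):
    x0,y0,x1,y1=roi; im=t["pixels"][y0:y1,x0:x1].astype(float); w=np.clip(im[...,2]-im[...,0]-15,0,80)
    ys,xs=np.nonzero(w>0); W=w[ys,xs]; P=np.array([atz(t,(x+x0,y+y0),z)[:2] for x,y in zip(xs,ys)])
    c=np.average(P,axis=0,weights=W); C=np.cov(P.T,aweights=W); v=np.linalg.eigh(C)[1][:,1]
    return c,np.degrees(np.arctan2(v[1],v[0]))%180,np.sqrt(np.linalg.eigvalsh(C)*12)
E
python3 - <<'E'
from b import *
t=grab("top");s=grab("side")
print(bang(t,(305,200,340,240),.113))
im=cv2.imread("pics/top0.png")[:,:,::-1]; t0=dict(t); t0["pixels"]=im; print("orig",bang(t0,(345,215,375,255),.113))
st=bot.get_state();print(st["time"],st["ee_pos"],st["tool_rot"])
# check side: block
x0,y0,x1,y1=310,190,370,235;im=s["pixels"][y0:y1,x0:x1].astype(int);ys,xs=np.nonzero(im[...,2]-im[...,0]>40);print(len(xs),xs.min()+x0 if len(xs) else 0,xs.max()+x0 if len(xs) else 0,ys.min()+y0,ys.max()+y0)
c,a,_=bang(t,(305,200,340,240),.113)
a=np.radians(a);u=np.array([np.cos(a),np.sin(a)]);n=np.array([-u[1],u[0]])
P=[np.r_[c+i*.022*u+j*.005*n,z] for i in(-1,1) for j in(-1,1) for z in(.093,.115)]
q=proj(s,P);print(q.min(0),q.max(0))
E
```

```text
(array([0.5074, 0.1079]), np.float64(50.114426820971694), array([0.0096, 0.0426]))
orig (array([0.4747, 0.0264]), np.float64(170.86142522746087), array([0.0094, 0.042 ]))
27.2 [0.5873 0.3152 0.1664] [-0.0005  0.9997  0.0258  0.0016]
119 335 348 204 218
[332.7821 203.3465] [348.3845 220.4789]
```

Emit:
arm_command(targets=[{"travel":[-0.0151,0.0338,0],"yaw":0,"jaw":0.45},{"travel":[-0.0151,0.0338,0],"yaw":0,"jaw":0.45},{"travel":[-0.0151,0.0338,0],"yaw":0,"jaw":0.45},{"travel":[-0.0151,0.0338,0],"yaw":0,"jaw":0.45},{"travel":[-0.0151,0.0338,0],"yaw":0,"jaw":0.45},{"travel":[-0.0151,0.0338,0],"yaw":0,"jaw":0.45},{"travel":[0,0,0],"yaw":-8,"jaw":0.45},{"travel":[0,0,0],"yaw":-8,"jaw":0.45},{"travel":[0,0,0],"yaw":-8,"jaw":0.45},{"travel":[0,0,0],"yaw":-8,"jaw":0.45}])

```text
time: 28.2
ee_pos: [0.5059, 0.1075, 0.1633]
tool_rot: [-0.0, 0.953, 0.303, -0.001]
wrist_force: [0.1, -0.1, -0.5]
gripper_width: 0.047
gripper_force: 0.0
```

Emit:
arm_command(targets=[{"travel":[0,0,0],"yaw":-8,"jaw":0.45},{"travel":[0,0,0],"yaw":-7,"jaw":0.45},{"travel":[0,0,0],"yaw":0,"jaw":0.45},{"travel":[0,0,0],"yaw":0,"jaw":0.45},{"travel":[0,0,0],"yaw":0,"jaw":0.45},{"travel":[0,0,0],"yaw":0,"jaw":0.45},{"travel":[0,0,0],"yaw":0,"jaw":0.45},{"travel":[0,0,0],"yaw":0,"jaw":0.45},{"travel":[0,0,0],"yaw":0,"jaw":0.45},{"travel":[0,0,0],"yaw":0,"jaw":0.45}])

```text
time: 29.2
ee_pos: [0.5068, 0.1078, 0.1643]
tool_rot: [0.0, 0.907, 0.422, -0.0]
wrist_force: [-0.3, -0.5, 0.7]
gripper_width: 0.0469
gripper_force: 0.0
```

Run:
```python
from b import *
st=bot.get_state();p=st["ee_pos"];q=st["tool_rot"];phi=2*np.degrees(np.arctan2(q[2],q[1]));print(st["time"],p,phi)
d=np.array([.5074,.1079])-p[:2];f=np.radians(phi);print("tx,ty",d[0]*np.cos(f)+d[1]*np.sin(f),d[0]*np.sin(f)-d[1]*np.cos(f))
```

```text
29.2 [0.5068 0.1078 0.1643] 49.947519526902184
tx,ty 0.0004995726433944451 0.00042076775281010197
```

Emit:
arm_command(targets=[{"travel":[0.0005,0.0004,0.03],"yaw":0,"jaw":0.45},{"travel":[0,0,0.03],"yaw":0,"jaw":0.45},{"travel":[0,0,0.019],"yaw":0,"jaw":0.45},{"travel":[0,0,0],"yaw":0,"jaw":0.6},{"travel":[0,0,0],"yaw":0,"jaw":0.8},{"travel":[0,0,0],"yaw":0,"jaw":0.86},{"travel":[0,0,0],"yaw":0,"jaw":1},{"travel":[0,0,0],"yaw":0,"jaw":1},{"travel":[0,0,0],"yaw":0,"jaw":1},{"travel":[0,0,0],"yaw":0,"jaw":1}], squeeze=50)

```text
time: 30.2
ee_pos: [0.5084, 0.108, 0.0866]
tool_rot: [0.001, 0.906, 0.422, 0.001]
wrist_force: [-0.1, 0.1, 6.8]
gripper_width: 0.0091
gripper_force: 50.3
```

Emit:
arm_command(targets=[{"travel":[0,0,-0.005],"yaw":0,"jaw":1},{"travel":[0,0,-0.012],"yaw":0,"jaw":1},{"travel":[0,0,-0.02],"yaw":0,"jaw":1},{"travel":[0,0,-0.025],"yaw":0,"jaw":1},{"travel":[0,0,-0.025],"yaw":0,"jaw":1},{"travel":[0,0,-0.025],"yaw":0,"jaw":1},{"travel":[0,0,-0.02],"yaw":0,"jaw":1},{"travel":[0,0,-0.012],"yaw":0,"jaw":1},{"travel":[0,0,-0.006],"yaw":0,"jaw":1},{"travel":[0,0,0],"yaw":0,"jaw":1}])

```text
time: 31.2
ee_pos: [0.5074, 0.1079, 0.2356]
tool_rot: [0.0, 0.906, 0.422, 0.0]
wrist_force: [0.4, 0.1, -2.7]
gripper_width: 0.009
gripper_force: 48.9
```

Run:
```python
from b import *
np.set_printoptions(precision=4,suppress=True)
F=[]
for i in range(5): t=grab("top");st=bot.get_state();F.append(st["wrist_force"])
print(st["time"],st["ee_pos"],st["tool_rot"],np.mean(F,0),st["moment"],st["gripper_width"],st["gripper_force"])
s=grab("side");print("balls on table?",balls(t,(285,190,400,290)))
```

```text
31.45 [0.5069 0.1079 0.2343] [-0.0003  0.9065  0.4222 -0.001 ] [-0.3113 -0.0053 -2.799 ] [-0.0162 -0.007  -0.0105] 0.009187518325193692 48.91162812709808
balls on table? [(93, np.float64(303.1), np.float64(281.8))]
```

The basket is lifted with about 2.45 N net, so all six balls are in it. Now I'll measure the slot precisely from the orange outline.

Run:
```python
from b import *
for n,roi in(("top",(445,165,510,240)),("side",(308,115,362,147))):
    f=grab(n);x0,y0,x1,y1=roi;im=f["pixels"][y0:y1,x0:x1].astype(float)
    w=np.clip(im[...,0]-im[...,2]-20,0,60);ys,xs=np.nonzero(w>10);
    P=np.array([atz(f,(x+x0,y+y0),.12)[:2] for x,y in zip(xs,ys)]).astype(np.float32)
    r=cv2.minAreaRect(P*1000);print(n,len(xs),r,cv2.boxPoints(r).round(1).tolist())
    # symmetric fit: model lines of rectangle outline, half sizes a,b
    from scipy.optimize import least_squares
    def res(q):
        c,s_=np.cos(q[2]),np.sin(q[2]);d=P-q[:2];u=abs(d@[c,s_]);v=abs(d@[-s_,c])
        return np.where(u/q[3]>v/q[4],u-q[3],v-q[4])
    g=least_squares(res,[.5475,-.243,np.radians(10),.047,.033],loss="soft_l1",f_scale=.002);q=g.x;print(q[:2],np.degrees(q[2]),q[3:],np.sqrt(np.mean(g.fun**2)))
```

```text
top 282 ((548.8150024414062, -240.6054229736328), (103.19539642333984, 76.40491485595703), 9.248536109924316) [[491.70001220703125, -211.1999969482422], [504.0, -286.6000061035156], [605.9000244140625, -270.0], [593.5999755859375, -194.60000610351562]]
[ 0.5489 -0.2406] 9.584569648990163 [0.0494 0.036 ] 0.0012684703724928773
side 32 ((584.6373291015625, -239.83425903320312), (35.37443161010742, 75.45612335205078), 15.020018577575684) [[557.7999877929688, -208.0], [577.2999877929688, -280.8999938964844], [611.5, -271.70001220703125], [591.9000244140625, -198.8000030517578]]
[ 0.5786 -0.2548] 9.088539188858707 [0.0214 0.0486] 0.0019007104852273161
```

Run:
```python
from b import *
from scipy.optimize import least_squares
for n,roi in(("top",(445,165,510,240)),("side",(308,115,362,147))):
    f=dict(grab(n));f["pixels"]=cv2.imread(f"pics/{n}0.png")[:,:,::-1];x0,y0,x1,y1=roi;im=f["pixels"][y0:y1,x0:x1].astype(float)
    w=np.clip(im[...,0]-im[...,2]-15,0,60);ys,xs=np.nonzero(w>8)
    P=np.array([atz(f,(x+x0,y+y0),.12)[:2] for x,y in zip(xs,ys)])
    def res(q):
        c,s_=np.cos(q[2]),np.sin(q[2]);d=P-q[:2];u=abs(d@[c,s_]);v=abs(d@[-s_,c])
        return np.where(u/q[3]>v/q[4],u-q[3],v-q[4])
    g=least_squares(res,[.5475,-.243,np.radians(10),.049,.036],loss="soft_l1",f_scale=.002);q=g.x;print(n,len(xs),q[:2],np.degrees(q[2]),q[3:],np.sqrt(np.mean(g.fun**2)))
```

```text
top 297 [ 0.5489 -0.2405] 9.638812039735827 [0.0494 0.0361] 0.0013347127058129919
side 126 [ 0.5495 -0.2472] 9.895221051727246 [0.0495 0.0361] 0.001950106315530977
```

Top gives (0.549, −0.2405) and side agrees in x (its y is weak), with heading 9.7°. Carrying the basket over the slot.

Emit:
arm_command(targets=[{"travel":[0,0,0],"yaw":4,"jaw":1},{"travel":[0,0,0],"yaw":8.2,"jaw":1},{"travel":[0,0,0],"yaw":8,"jaw":1},{"travel":[0,0,0],"yaw":8,"jaw":1},{"travel":[0,0,0],"yaw":8,"jaw":1},{"travel":[0,0,0],"yaw":4,"jaw":1},{"travel":[0,0.015,0],"yaw":0,"jaw":1},{"travel":[0,0.03,0],"yaw":0,"jaw":1},{"travel":[-0.002,0.035,0],"yaw":0,"jaw":1},{"travel":[-0.002,0.035,0],"yaw":0,"jaw":1}])

```text
time: 32.7
ee_pos: [0.523, -0.0079, 0.2353]
tool_rot: [0.0, 0.996, 0.086, 0.0]
wrist_force: [1.2, 0.8, -2.6]
gripper_width: 0.0094
gripper_force: 48.9
```

Emit:
arm_command(targets=[{"travel":[-0.002,0.035,0],"yaw":0,"jaw":1},{"travel":[-0.002,0.035,0],"yaw":0,"jaw":1},{"travel":[-0.002,0.035,0],"yaw":0,"jaw":1},{"travel":[-0.002,0.035,0],"yaw":0,"jaw":1},{"travel":[-0.002,0.035,0],"yaw":0,"jaw":1},{"travel":[-0.002,0.03,0],"yaw":0,"jaw":1},{"travel":[-0.0015,0.02,0],"yaw":0,"jaw":1},{"travel":[0,0.01,0],"yaw":0,"jaw":1},{"travel":[0,0.0016,0],"yaw":0,"jaw":1},{"travel":[0,0,0],"yaw":0,"jaw":1}])

```text
time: 33.7
ee_pos: [0.5497, -0.2408, 0.2352]
tool_rot: [-0.0, 0.996, 0.085, -0.0]
wrist_force: [0.8, -0.1, -2.7]
gripper_width: 0.0089
gripper_force: 48.9
```

```bash
cat > g.py <<'E'
from b import *
F=[];M=[]
for i in range(5): t=grab("top");st=bot.get_state();F.append(st["wrist_force"]);M.append(st["moment"])
p=st["ee_pos"];q=st["tool_rot"];phi=2*np.degrees(np.arctan2(q[2],q[1]))
print(st["time"],p,"phi",phi,"F",np.mean(F,0),"M",np.mean(M,0),st["gripper_width"],st["gripper_force"])
E
python3 g.py
python3 - <<'E'
from b import *
t=grab("top");P=t["pixels"]
def cls(p):
    r,g,b=map(int,p)
    if b-r>40:return'B'
    if r-b>25 and r-g>15:return'o'
    return ' .:-=+*#'[int(min(7,(r+g+b)/78))]
for y in range(170,236): print(y,''.join(cls(P[y,x]) for x in range(445,515)))
E
```

```text
33.95 [ 0.5499 -0.2406  0.2356] phi 9.83554907529731 F [-0.156  -0.0919 -2.8376] M [-0.011  -0.0376 -0.0064] 0.009198781706291771 48.94254684448242
170 ::::::::::::::::::::::::::::::::::::::::..:..:..:...:.:..::.....:...:.
171 :::::::::::::::::::::::::-::::::::::::..:..:.:........:.:.:....:..:...
172 :::::::::::::::::::::::::::::::::::::................:.....:..:.......
173 ::::::::::::::::::::::::::::::::::..:....::....::....:..........:.:.::
174 ::::::::::::::::::::::::::::::::::.....:::.............::::.:.:.......
175 ::::::::::::::::::::::::::::::::.......:.:..:.:.....::++--:.:.:..:...:
176 :::::::::::::::::::::::::::::::....::.:::.o..:...::---=---:..:.:.:.:::
177 :::::::::::::::::::::::::::::..:...:.oooooo...:-------:----......::.:.
178 ::::::::::::::::::::::::::::.:.ooooooooo:.o:----------.----:..:.....:.
179 ::::::::::::::::::::::::-oooooooooo.:...::-=-------=+-.----:.:.:.:::. 
180 ::::::::::::::::::-ooooooooo...:.:::---=------:-----+-.----:...::...  
181 :::::::::::::ooooooooooo::::-:---=++++=----::-------+-.:----.:.:..    
182 :::::::::::ooooooo:::::::::--++===---:.:--::----
[... 3297 characters left out ...]
.....:...:......:..:.....
227 ::::::::::::::::::::::::::::::::......:.:.:....::....:.:.::.:.........
228 :::::::::::::::::::::::::::::::...::.:.:.....:.........::..::::.....::
229 ::::::::::::::::::::::::::::::..:....:.:.....:..:.::......:....:..:...
230 :::::::::::::::::::::::::::::..:...:::..:.::.::..::....:.........:..:-
231 ::::::::::::::::::::::::::::...:.:::....  .....::..:.......:::......--
232 ::::::::::::::::::::::::::...:.....       .:..:.:....::.:..:---..:.:--
233 ::::::::::::::::::::::::-:... ..     ...  .:...........::.:----:...:--
234 :::::::::::::::::::::::..      ......:..  .:.:..:.....:...:----::...:-
235 :::::::::::::::.:....     ............:..  ::..........:.::----:......
```

Top view text map shows the basket over the slot with about six balls in it. I'll compare the basket's bottom edge and the slot edge in the same camera.

Run:
```python
from b import *
t=grab("top");im=t["pixels"].astype(float).sum(2)
p=bot.get_state()["ee_pos"];a=np.radians(9.8);u=np.array([np.cos(a),np.sin(a)]);n=np.array([-u[1],u[0]])
zb=p[2]-.0853
def col(P,row):
    q=proj(t,P);o=np.argsort(q[:,1]);return np.interp(row,q[o,1],q[o,0])
L=np.linspace(-.035,.035,15)
for row in (186,187,189,190,205,206,212,213,217):
    B=col([np.r_[p[:2]+l*u+.026*n,zb] for l in L],row);R=col([np.r_[p[:2]+l*u+.026*n,zb+.045] for l in L],row)
    S=col([np.r_[np.array([.549,-.2405])+l*u+.027*n,.12] for l in L],row);O=col([np.r_[np.array([.549,-.2405])+l*u+.036*n,.12] for l in L],row)
    g=im[row,455:490];print(row,"pred outline %.1f slot %.1f bottom %.1f rim %.1f"%(O,S,B,R),g[:20].astype(int).tolist())
# far/-x end rows: bottom edge & slot ends along columns
for c in (474,476,478,480):
    g=im[214:228,c];print(c,g.astype(int).tolist())
    Q=proj(t,[np.r_[p[:2]-.040*u+m*n,zb] for m in np.linspace(-.02,.026,9)]);Q2=proj(t,[np.r_[np.array([.549,-.2405])-.041*u+m*n,.12] for m in np.linspace(-.027,.027,9)])
    Q3=proj(t,[np.r_[np.array([.549,-.2405])-.0495*u+m*n,.12] for m in np.linspace(-.035,.035,9)])
    f=lambda Q:np.interp(c,Q[np.argsort(Q[:,0]),0],Q[np.argsort(Q[:,0]),1]);print("pred bottom end %.1f slot end %.1f outline %.1f"%(f(Q),f(Q2),f(Q3)))
```

```text
186 pred outline 457.6 slot 461.4 bottom 467.1 rim 475.7 [203, 221, 207, 230, 218, 180, 61, 33, 12, 11, 0, 293, 303, 292, 281, 303, 263, 262, 300, 296]
187 pred outline 457.6 slot 461.4 bottom 467.3 rim 475.9 [208, 212, 215, 198, 214, 180, 92, 27, 69, 66, 0, 277, 323, 284, 202, 321, 81, 93, 300, 301]
189 pred outline 457.7 slot 461.7 bottom 467.7 rim 476.3 [201, 217, 209, 193, 226, 196, 149, 72, 15, 28, 28, 122, 313, 215, 0, 316, 216, 47, 299, 286]
190 pred outline 457.9 slot 461.9 bottom 467.9 rim 476.6 [206, 197, 202, 166, 223, 207, 145, 44, 82, 28, 10, 62, 313, 272, 112, 249, 310, 188, 299, 287]
205 pred outline 461.0 slot 464.9 bottom 470.9 rim 479.6 [225, 201, 215, 205, 196, 209, 193, 228, 229, 153, 60, 42, 47, 19, 0, 319, 284, 292, 289, 305]
206 pred outline 461.2 slot 465.1 bottom 471.1 rim 479.8 [202, 205, 196, 200, 223, 198, 198, 235, 230, 166, 48, 60, 65, 73, 34, 268, 317, 277, 220, 304]
212 pred outline 462.4 slot 466.3 bottom 472.3 rim 481.0 [198, 205, 205, 214, 215, 215, 211, 224, 218, 221, 180, 100, 64, 16, 54, 11, 156, 323, 303, 260]
213 pred outline 462.6 slot 466.5 bottom 472.5 rim 481.2 [194, 209, 216, 207, 213, 216, 220, 209, 202, 231, 187, 87, 50, 74, 38, 59, 124, 319, 265, 150]
217 pred outline 463.4 slot 467.3 bottom 473.3 rim 481.9 [210, 205, 215, 205, 216, 213, 206, 191, 213, 203, 223, 191, 86, 78, 72, 54, 28, 170, 320, 281]
474 [16, 5, 170, 281, 305, 302, 247, 195, 217, 210, 207, 228, 206, 205]
pred bottom end 219.4 slot end 219.7 outline 223.5
476 [278, 318, 314, 302, 296, 302, 228, 198, 217, 182, 233, 217, 212, 147]
pred bottom end 219.0 slot end 219.3 outline 223.1
478 [196, 181, 259, 291, 297, 297, 233, 204, 213, 186, 209, 168, 145, 128]
pred bottom end 218.7 slot end 218.9 outline 222.8
480 [327, 310, 298, 307, 292, 270, 217, 200, 231, 187, 155, 144, 143, 157]
pred bottom end 218.3 slot end 218.5 outline 222.4
```

In the camera the basket sits about 3 mm towards +y and 1.5–2 mm towards −x of where it needs to be. I'll correct, lower to just above the slot, and compare again.

Emit:
arm_command(targets=[{"travel":[0.0003,0.0014,0.005],"yaw":0,"jaw":1},{"travel":[0.0003,0.0014,0.006],"yaw":0,"jaw":1},{"travel":[0,0,0.006],"yaw":0,"jaw":1},{"travel":[0,0,0.005],"yaw":0,"jaw":1},{"travel":[0,0,0.004],"yaw":0,"jaw":1},{"travel":[0,0,0],"yaw":0,"jaw":1},{"travel":[0,0,0],"yaw":0,"jaw":1},{"travel":[0,0,0],"yaw":0,"jaw":1},{"travel":[0,0,0],"yaw":0,"jaw":1},{"travel":[0,0,0],"yaw":0,"jaw":1}])

```text
time: 35.05
ee_pos: [0.5508, -0.2443, 0.2095]
tool_rot: [0.0, 0.996, 0.085, 0.0]
wrist_force: [-0.3, -0.3, -2.7]
gripper_width: 0.0089
gripper_force: 48.9
```

```bash
python3 g.py
python3 - <<'E'
from b import *
I=np.mean([grab("top")["pixels"].astype(float).sum(2) for _ in range(4)],0)
for r in (188,194,200,206,212,216): print(r,I[r,454:486].astype(int).tolist())
print("cols, rows 212..228")
for c in (474,477,480,483): print(c,I[212:228,c].astype(int).tolist())
print("cols, rows 176..192")
for c in (468,472,476,480): print(c,I[174:192,c].astype(int).tolist())
E
```

```text
35.3 [ 0.5508 -0.2442  0.2094] phi 9.752771098998478 F [-0.0532  0.0763 -2.5459] M [ 0.0013 -0.0114 -0.0064] 0.009229429715001462 48.92204761505127
188 [212, 204, 217, 225, 204, 221, 200, 126, 23, 190, 294, 283, 204, 307, 79, 111, 291, 327, 408, 264, 261, 272, 146, 38, 62, 69, 88, 123, 105, 62, 183, 288]
194 [205, 216, 215, 213, 207, 206, 221, 205, 133, 49, 124, 297, 292, 249, 306, 168, 177, 302, 281, 395, 327, 248, 263, 262, 267, 274, 194, 26, 84, 136, 153, 186]
200 [218, 208, 218, 206, 214, 207, 201, 224, 223, 138, 31, 53, 304, 305, 263, 258, 261, 179, 271, 289, 370, 299, 33, 64, 87, 78, 98, 74, 68, 62, 79, 78]
206 [211, 215, 212, 209, 214, 213, 211, 200, 225, 223, 167, 58, 10, 271, 311, 280, 276, 312, 228, 245, 290, 346, 404, 194, 56, 39, 77, 56, 55, 70, 79, 71]
212 [207, 212, 219, 211, 210, 214, 218, 213, 218, 214, 227, 194, 85, 17, 190, 304, 307, 301, 298, 264, 265, 295, 312, 395, 252, 147, 106, 110, 160, 200, 110, 33]
216 [216, 209, 214, 214, 212, 206, 205, 211, 191, 196, 221, 231, 164, 64, 14, 283, 314, 149, 249, 277, 225, 272, 288, 335, 388, 260, 249, 236, 230, 222, 219, 236]
cols, rows 212..228
474 [265, 146, 28, 26, 225, 300, 292, 274, 190, 185, 216, 219, 209, 215, 214, 219]
477 [395, 402, 366, 347, 335, 310, 303, 257, 199, 202, 222, 203, 223, 167, 143, 144]
480 [106, 230, 271, 260, 249, 246, 361, 292, 193, 208, 210, 174, 146, 146, 142, 154]
483 [200, 275, 268, 264, 222, 326, 344, 221, 133, 147, 138, 159, 148, 148, 155, 147]
cols, rows 176..192
468 [213, 225, 210, 218, 217, 229, 193, 205, 131, 171, 299, 294, 296, 267, 79, 137, 198, 253]
472 [211, 214, 225, 224, 235, 209, 128, 136, 209, 407, 276, 309, 371, 408, 408, 403, 385, 338]
476 [223, 225, 136, 145, 139, 135, 140, 181, 353, 301, 191, 265, 187, 85, 146, 178, 273, 271]
480 [143, 147, 148, 153, 141, 146, 155, 275, 383, 214, 38, 67, 94, 92, 88, 79, 33, 152]
```

The residual is about 0.8 mm in +y and +x. Trim it and lower gently into the slot with a force check.

Emit:
arm_command(targets=[{"travel":[0.0008,-0.0008,0],"yaw":0,"jaw":1},{"travel":[0,0,0],"yaw":0,"jaw":1},{"travel":[0,0,0.002],"yaw":0,"jaw":1},{"travel":[0,0,0.002],"yaw":0,"jaw":1},{"travel":[0,0,0.002],"yaw":0,"jaw":1},{"travel":[0,0,0.002],"yaw":0,"jaw":1},{"travel":[0,0,0.001],"yaw":0,"jaw":1},{"travel":[0,0,0],"yaw":0,"jaw":1},{"travel":[0,0,0],"yaw":0,"jaw":1},{"travel":[0,0,0],"yaw":0,"jaw":1}])

```text
time: 36.5
ee_pos: [0.5515, -0.2434, 0.2004]
tool_rot: [0.0, 0.996, 0.085, 0.0]
wrist_force: [-0.0, 0.0, -2.0]
gripper_width: 0.0092
gripper_force: 48.9
```

```bash
python3 g.py
```

```text
36.75 [ 0.5514 -0.2433  0.2004] phi 9.754253535907775 F [-0.2359 -0.2047 -2.5409] M [0.0175 0.0065 0.0057] 0.009033361855347286 48.937838673591614
```

Emit:
arm_command(targets=[{"travel":[0,0,0.001],"yaw":0,"jaw":1},{"travel":[0,0,0.0015],"yaw":0,"jaw":1},{"travel":[0,0,0.0015],"yaw":0,"jaw":1},{"travel":[0,0,0.002],"yaw":0,"jaw":1},{"travel":[0,0,0.002],"yaw":0,"jaw":1},{"travel":[0,0,0.002],"yaw":0,"jaw":1},{"travel":[0,0,0.002],"yaw":0,"jaw":1},{"travel":[0,0,0],"yaw":0,"jaw":1},{"travel":[0,0,0],"yaw":0,"jaw":1},{"travel":[0,0,0],"yaw":0,"jaw":1}])

```text
time: 37.75
ee_pos: [0.5514, -0.2434, 0.1884]
tool_rot: [0.0, 0.996, 0.085, 0.0]
wrist_force: [0.6, 1.0, -2.6]
gripper_width: 0.0091
gripper_force: 48.9
```

```bash
python3 g.py
```

```text
38.0 [ 0.5515 -0.2433  0.1884] phi 9.753213983648058 F [-0.0478 -0.1317 -2.7741] M [ 0.0243  0.0042 -0.0112] 0.00902414519551677 48.94282042980194
```

It's in the slot without contact. Lowering to final depth: bottom at about 50 mm, rim about 25 mm below the top.

Emit:
arm_command(targets=[{"travel":[0,0,0.003],"yaw":0,"jaw":1},{"travel":[0,0,0.005],"yaw":0,"jaw":1},{"travel":[0,0,0.006],"yaw":0,"jaw":1},{"travel":[0,0,0.006],"yaw":0,"jaw":1},{"travel":[0,0,0.006],"yaw":0,"jaw":1},{"travel":[0,0,0.006],"yaw":0,"jaw":1},{"travel":[0,0,0.006],"yaw":0,"jaw":1},{"travel":[0,0,0.006],"yaw":0,"jaw":1},{"travel":[0,0,0.005],"yaw":0,"jaw":1},{"travel":[0,0,0.003],"yaw":0,"jaw":1}])

```text
time: 39.0
ee_pos: [0.5513, -0.2433, 0.1357]
tool_rot: [-0.0, 0.996, 0.085, -0.0]
wrist_force: [0.3, 0.3, -2.6]
gripper_width: 0.0094
gripper_force: 48.9
```

Emit:
arm_command(targets=[{"travel":[0,0,0],"yaw":0,"jaw":1},{"travel":[0,0,0],"yaw":0,"jaw":1},{"travel":[0,0,0],"yaw":0,"jaw":1},{"travel":[0,0,0],"yaw":0,"jaw":1},{"travel":[0,0,0],"yaw":0,"jaw":1},{"travel":[0,0,0],"yaw":0,"jaw":1},{"travel":[0,0,0],"yaw":0,"jaw":1},{"travel":[0,0,0],"yaw":0,"jaw":1},{"travel":[0,0,0],"yaw":0,"jaw":1},{"travel":[0,0,0],"yaw":0,"jaw":1}])

```text
time: 40.0
ee_pos: [0.5514, -0.2433, 0.1363]
tool_rot: [0.0, 0.996, 0.085, 0.0]
wrist_force: [-0.5, -0.2, -2.3]
gripper_width: 0.0097
gripper_force: 48.9
```

```bash
python3 g.py
python3 - <<'E'
from b import *
t=grab("top");a=t["pixels"].astype(int);b=cv2.imread("pics/top0.png")[:,:,::-1].astype(int)
for n,(x0,y0,x1,y1) in dict(cup=(228,180,256,255),smallcup=(180,210,202,266),tape=(275,120,315,155),scale=(245,120,276,165),pen_red=(328,142,388,158),pen_black=(440,138,490,154),jar=(403,126,433,157),brush=(293,228,316,312)).items():
    d=np.abs(a-b)[y0:y1,x0:x1].sum(2);print(n,(d>120).sum(),d.size)
print(balls(t,(60,50,640,300)))
E
```

```text
40.25 [ 0.5514 -0.2433  0.1363] phi 9.75072234914257 F [-0.0081  0.0814 -2.8837] M [0.0116 0.0473 0.0077] 0.008997628169327448 48.91942799091339
cup 185 2100
smallcup 0 1232
tape 0 1400
scale 0 1395
pen_red 0 960
pen_black 0 800
jar 0 930
brush 0 1932
[(470, np.float64(505.2), np.float64(95.3)), (311, np.float64(294.6), np.float64(135.2)), (223, np.float64(355.1), np.float64(149.7)), (237, np.float64(472.6), np.float64(201.8)), (6, np.float64(475.8), np.float64(212.8)), (147, np.float64(302.8), np.float64(286.7))]
```

Everything checks out: no contact, basket weight complete, bystanders unmoved, no stray balls, cup upright and empty. Handing in.

```bash
python3 -c "
from station import workorder
print(workorder.close_job())"
```

```text
the job is handed in; nothing more can be done
None
```

The job is handed in with all six balls in the basket, the cup upright and empty on its original spot, and the basket held still in the slot with no contact force and its rim about 24 mm below the top; nothing spilled and no bystander moved, but while I withdrew the cup after pouring, its spout caught the basket and dragged it about 9 cm across the table.

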